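# Rehang the lift-off door of a slide cabinet

## Task

Take the loose cabinet door out of its stand and hang it, standing open, on the small slide cabinet by lowering its two hinge sockets over both upright hinge pins until it sits fully down; feel your way on and do not force it. Then swing the door fully shut and leave it, without disturbing the small things standing about.

Things in the scene. Friction and masses are not known exactly. Their poses are not given: they have to be found in the camera images.
- cabinet: Small grey slide cabinet, fixed on the worktop, 130 deep (its x) x 170 wide (its y) x 170 mm high. Origin: centre of its underside; x points into it, so the open front is the plane x = -65 mm, looking to -x. A door frame stands 11 mm proud of the front round the opening. A vertical steel hinge rail with two lugs, one above the other, is on the front's left (+y) jamb; it does not give under load.
- hinge_nominal (a point): NOMINAL pin axis at the lower lug's top (cabinet x -83, y +64, z 30 mm), axes as the cabinet's. The rail is screwed on through sideways slots: the true axis, common to both pins, is here in x but shifted along y by an unknown amount up to 11 mm either way. No reading shows the shift: find it by feel or by eye.
- pin_tips_nominal (a point): NOMINAL tip of the upper pin (cabinet z 140 mm), shifted in y like hinge_nominal. Each lug carries one upright pin (pintle), 8 mm thick, 20 mm long, its last 2.5 mm tapering to a flat tip 5 mm across. Lugs are 6 mm thick; lug tops are 30 and 120 mm above the worktop, pin tips 50 and 140 mm: the lower socket must come in between, under the upper lug.
- door_centre (a point): Centre of the loose white door panel: 8 mm thick (its x) x 130 wide (y) x 150 mm high (z). y points to the hinge edge, x to the back. Starts upright in the stand, lower edge 8 mm above the worktop; the top 28 mm is clear for grasping across the 8 mm. Shut, its axes are parallel to the cabinet's; it opens clockwise seen from above: 90 degrees open, its yaw is the cabinet's minus 90 degrees.
- door: The same door, about 0.25 kg; origin at the middle of its lower edge, axes as at door_centre. Hung fully down, the sockets rest on the lugs and this edge is 15 mm above the worktop. Hinge friction is slight; the door stays where it is left.
- door_socket (a point): Centre of the lower end of the door's lower socket, 75 mm from the panel's centre along door y, 15 mm above its lower edge; axes as the door's. Two coaxial steel sockets (tubes, 21 mm outside, 10.8 mm bore, 22 mm long, open at both ends) sit on the hinge edge; the upper is 90 mm above the lower. Hung, this point is on the pin axis, 30 mm above the worktop.
- door_knob (a point): Outer end of the door's knob, 16 mm across, standing 17 mm out of the front (-x) face, 49 mm from the panel's centre line towards the free edge, 70 mm above the lower edge; axes as the door's.
- door_stand: Low grey plastic stand, fixed, 70 (x) x 90 (y) mm, 34 mm high, with a slot 11 mm wide and 26 mm deep along its y in which the door stands upright. Origin: centre of its underside; axes parallel to the door's at the start. The door lifts straight up out of it.
- petri_dish: Loose closed petri dish, 61 mm across, 16 mm high, a bystander. Origin at the centre of its underside.
- timer: Loose small digital timer standing on edge, 24 x 72 mm, 60 mm high, a bystander. Origin at the centre of its underside.
- vial: Loose small screw-cap vial, 24 mm across, 48 mm high, a bystander. Origin at the centre of its underside.
Not all that is in view belongs to the job. Leave any blue look-alike of the door alone.

How it is judged (in metres and radians):
On the way:
1. the door hangs fully down on both pins by itself, standing open, let go (z of door_socket in the frame of hinge_nominal between -0.004 and 0.003 m and x of door_socket in the frame of hinge_nominal between -0.005 and 0.005 m and y of door_socket in the frame of hinge_nominal between -0.014 and 0.014 m and angle between door_centre's own z axis and vertical below 0.06 rad and angle between the x axis of door_centre and the x axis of cabinet, either way round above 0.35 rad and contact force between door and the fingers below 0.1 N), for 0.2 s.
At the end, for the whole second after the job is handed in: The door hangs on both pins, its lower socket within 3 mm of fully down (4 mm low at most), within 5 mm of the pin axis across the front and within 14 mm of the nominal axis along it, upright within 0.06 rad, shut to within 0.1 rad of parallel with the cabinet front, at rest (z of door_socket in the frame of hinge_nominal between -0.004 and 0.003 m and x of door_socket in the frame of hinge_nominal between -0.005 and 0.005 m and y of door_socket in the frame of hinge_nominal between -0.014 and 0.014 m and angle between door_centre's own z axis and vertical below 0.06 rad and angle between the x axis of door_centre and the x axis of cabinet, either way round below 0.1 rad and y of door_centre in the frame of hinge_nominal below -0.05 m and linear speed of door below 0.01 m/s); the robot touches nothing.
It fails at once if the door is forced: it presses on the cabinet or its hinge pins with more than 30 N (contact force between door and cabinet above 30 N).
It fails at once if the petri dish is moved by more than 20 mm (distance of petri_dish from where it was at the start of the episode above 0.02 m).
It fails at once if the timer is moved by more than 20 mm (distance of timer from where it was at the start of the episode above 0.02 m).
It fails at once if the vial is moved by more than 20 mm (distance of vial from where it was at the start of the episode above 0.02 m).
It also fails if it takes over 72 s, if anything falls off the work surface, if the arm or the gripper's body presses on something with over 40 N, if the wrist force passes 120 N, or if a joint passes its speed limit or range.

## Robot

A 6-joint arm with a two-finger parallel gripper is mounted at the origin on a cart in front of the work surface, level with it; the furniture and walls round the work are solid. World frame = base frame: x ahead of the robot, y to its left, z up, the work surface at z = 0. Lengths are in mm, angles in rad, forces in N, time in s.
With the tool pointing down it reaches from about 325 to 900 mm from the base axis. Payload 6.1 kg.
Tool frame: the origin (TCP) lies on the centre line of the jaws, within the pads' length; the fingertips stand 19 mm ahead of it and the grasp point (between the pads) is the TCP; z points along the fingers, y is the direction in which the jaws open and shut (so a half turn about z gives the same grasp; the last joint's range is limited). The gripper opens to 87 mm and grips with 3 to 60 N. Pads are 19 mm wide; open, the fingers measure 117 mm over their backs; the gripper's body (75 mm by 190 mm) begins 51 mm behind the grasp point.
Start: joints at [-1.394, 0.22, 1.526, -0, 1.395, -0.126], TCP at [186.364, -596.56, 241.538] pointing down, gripper open.
Joint ranges: [-2.98, 2.98], [-0.91, 2.08], [0.09, 2.57], [-1.24, 4.39], [0.2, 2.65], [-2.68, 2.68]. Speed limits (rad/s): [2.57, 2.57, 3.01, 3.14, 3.14, 3.14].

## Interface

Orientations are given as a rotation vector (axis times angle).
In Python, from rig import r gives the robot as it stands. The module is installed in compiled form; this text tells all that it offers.
- The arm moves only by the tool drive_tool, never from a script. Its arguments are lists of equal length, an entry for each row: "claw": the closure, from 0 (fully open) to 1 (shut); "delta_pos": the shift along the world's x, y, z in units of 50 mm (1.0 is 50 mm), a list of three; "rot": the turn, a rotation vector about the world's x, y, z in units of 6 degrees (1.0 is 6 degrees), a list of three. In form: {"claw": [claw, ...], "delta_pos": [[x, y, z], ...], "rot": [[rx, ry, rz], ...]}. A call has 1 to 8 rows; each row is the pose to reach, as a shift and turn from the pose commanded when the call began; what a row does not reach only later rows make up. A row lasts 1/10 s, in which the tool goes at most 50 mm and 8.59 degrees, less where a joint would pass 70% of its speed; a pose out of reach is approached as far as the arm can. A call with a gripper value outside its range is refused whole. The fingers move at their own pace and stop on an object; "force" is the grip in N (left out, the last holds). Time passes only in rows, so rows that repeat a pose let the fingers close. It gives the time, the measured TCP pose, the force and the opening at its end, in the units of the state.
- r.read_state(): the state, without advancing time (a new reading comes with each control period).
- r.grab_frame(name): name is "scene" or "top"; returns a dict with "image" (400x640x3 uint8, red, green, blue), "intrinsics" (3x3 intrinsics, pixels), "origin" and "orientation" of the camera in the world. Camera axes: x right, y up, looking along -z (the intrinsics and any distortion apply to the point x, -y, -z); pixel columns grow to the right and rows downward; lengths in mm; the calibration is good to about 2 mm. A picture is of the moment at which its call begins. There is no depth.
- r.finish_job(): hands the job in, once; it reports no verdict.
The state is a dict: "t": time; "qpos": joint angles; "joint_velocities": joint speeds; "joint_efforts": joint torques, N m; "eef_pos": TCP position; "tcp_rot": TCP orientation; "contact_force": force on the tool from outside, world axes, zero at the start; "torque": the same for the moment, N m; "gripper_width": finger opening in mm.
Only numpy, scipy, OpenCV 4.12 (cv2) and the standard library are available. Lean on these libraries where they do the work, as an engineer would, in place of code of your own. Each camera call takes 0.05 s, during which the arm holds its last target.

## Working session

There is one attempt and no reset: what is moved stays moved. The work goes in short steps, Python scripts to look and compute and a tool call to move; the robot and the scene stay as the last step left them, time stands still between calls to the robot, and variables do not carry over. Pictures are saved under pics/ and viewed, and the job is handed in when it is done.

Besides the shell and the picture viewer there is one more tool, called after "Request:" as name(argument=value, ...) on one line, values as JSON. drive_tool: Moves the arm, as the interface text tells. Its arguments: {"type":"object","properties":{"claw":{"type":"array","items":{"type":"number"}},"delta_pos":{"type":"array","items":{"type":"array","items":{"type":"number"}}},"rot":{"type":"array","items":{"type":"array","items":{"type":"number"}}},"force":{"type":"number"}},"required":["claw","delta_pos","rot"]}

```bash
mkdir -p pics
python3 - <<'E'
from rig import r
import cv2,json
s=r.read_state();print(s)
for n in("scene","top"):
    f=r.grab_frame(n);cv2.imwrite(f"pics/{n}0.png",f["image"][:,:,::-1]);print(n,f["intrinsics"],f["origin"],f["orientation"],[k for k in f])
E
```

```text
{'t': 0.0, 'qpos': array([-1.39411679e+00,  2.21235994e-01,  1.52762515e+00, -1.14552450e-05,
        1.39470610e+00, -1.26075284e-01]), 'joint_velocities': array([-2.22474971e-04, -1.50946472e-05,  8.30506614e-04, -1.90528376e-04,
        7.66713175e-05, -1.23588463e-03]), 'joint_efforts': array([ 2.27136198e-06, -4.94614506e+01, -3.87378073e+01,  6.99032634e-02,
        5.72338700e-02, -1.45743902e-04]), 'eef_pos': array([ 186.2465532 , -595.98197594,  240.42368942]), 'tcp_rot': array([-3.10371477e+00, -4.73457474e-01,  9.61169411e-05]), 'contact_force': array([-0.52653896,  0.23875023, -0.15468106]), 'torque': array([-0.02001379, -0.01553662,  0.00684096]), 'gripper_width': 87.20052746514905}
scene [[435.4003251    0.         318.33693385]
 [  0.         435.4003251  201.93039273]
 [  0.           0.           1.        ]] [-283.23503656  660.724561    664.00174158] [ 0.53717843 -1.27992567 -1.9936483 ] ['image', 'intrinsics', 'origin', 'orientation']
top [[499.62024919   0.         315.61838671]
 [  0.         499.62024919 203.24525485]
 [  0.           0.           1.        ]] [ 242.13111246 -131.59529035 1980.57584156] [ 0.13262858 -0.12172933 -1.57253745] ['image', 'intrinsics', 'origin', 'orientation']
```

View pics/scene0.png

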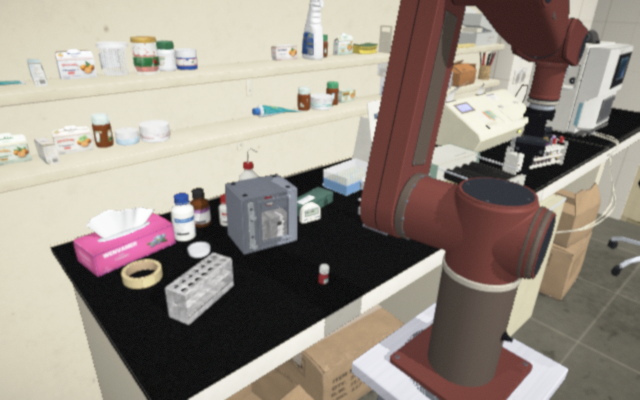

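View pics/top0.png

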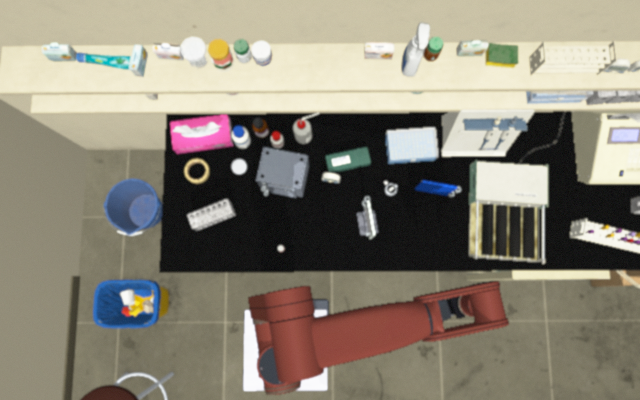

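```bash
cat > h.py <<'E'
import numpy as np,cv2
from scipy.spatial.transform import Rotation as R
def proj(f,P):
    P=np.atleast_2d(np.asarray(P,float));Rm=R.from_rotvec(f["orientation"]).as_matrix()
    c=(P-f["origin"])@Rm; c=c*[1,-1,-1]; u=c@f["intrinsics"].T; return u[:,:2]/u[:,2:]
def ray(f,uv):
    K=f["intrinsics"];d=np.linalg.inv(K)@[uv[0],uv[1],1];d=d*[1,-1,-1]
    return R.from_rotvec(f["orientation"]).as_matrix()@d
def at(f,uv,z):
    d=ray(f,uv);o=np.array(f["origin"]);return o+d*(z-o[2])/d[2]
def crop(f,x0,y0,x1,y1,s,name,lines=[]):
    im=cv2.resize(f["image"][y0:y1,x0:x1,::-1],None,fx=s,fy=s,interpolation=cv2.INTER_CUBIC)
    for P,c in lines:
        q=(proj(f,P)+0.5-[x0,y0])*s
        cv2.polylines(im,[np.round(q*16).astype(np.int32)],False,c,1,cv2.LINE_AA,4)
    cv2.imwrite(name,im)
def box(T,x0,x1,y0,y1,z0,z1):
    t,yaw=np.array(T[:3]),T[3];M=R.from_euler('z',yaw).as_matrix()
    a=[(x0,y0),(x1,y0),(x1,y1),(x0,y1),(x0,y0)]
    L=[[(x,y,z) for x,y in a] for z in(z0,z1)]+[[(x,y,z0),(x,y,z1)] for x,y in a[:4]]
    return [np.array(l)@M.T+t for l in L]
E
python3 - <<'E'
from rig import r
from h import *
f=r.grab_frame("top");np.save("pics/top0.npy",f,allow_pickle=True)
g=r.grab_frame("scene")
for n,p in dict(cab=(283,172),stand=(368,217),blue=(438,187),vial=(281,248),dish=(239,167),timer=(331,178),rack=(210,213),wht=(390,187)).items(): print(n,at(f,p,0).round())
crop(f,220,140,330,270,5,"pics/t1.png");crop(f,320,150,470,250,5,"pics/t2.png");crop(g,200,160,340,300,5,"pics/s1.png")
E
```

```text
cab [695.  13.   0.]
stand [ 509. -328.    0.]
blue [ 629. -612.    0.]
vial [387.  19.   0.]
dish [717. 192.   0.]
timer [ 669. -181.    0.]
rack [528. 305.   0.]
wht [ 630. -419.    0.]
```

View pics/t1.png

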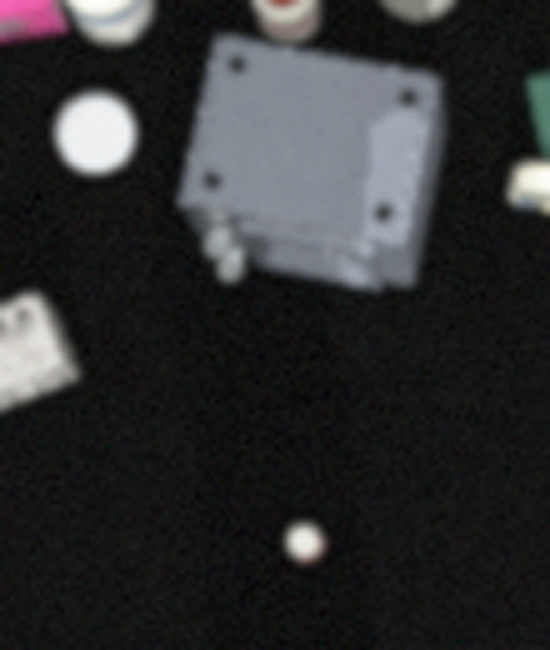

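View pics/t2.png

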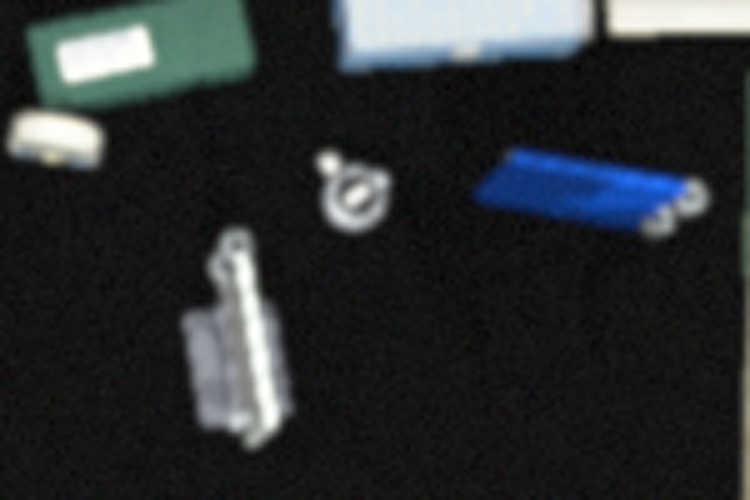

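View pics/s1.png

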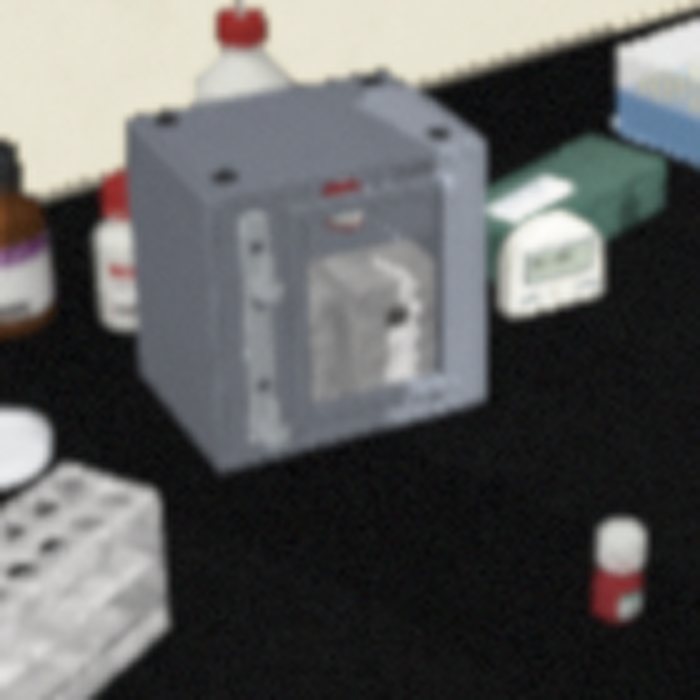

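Run:
```python
from rig import r
from h import *
f=r.grab_frame("top");g=r.grab_frame("scene")
for p in [(509,-328,0),(509,-328,160),(570,-328,160),(629,-612,50),(630,-419,60)]: print(proj(g,p))
# cabinet corners in top crop t1
for c in [(180,203),(215,37),(440,75),(413,287)]:
    print(at(f,(220+(c[0]+.5)/5-.5,140+(c[1]+.5)/5-.5),170).round(1))
for n,c in dict(socket=(236,243),free=(268,420),).items():
    print(n,at(f,(320+c[0]/5,150+c[1]/5),158).round(1))
for n,c in dict(s1=(190,315),s2=(203,428),s3=(290,410)).items():
    print(n,at(f,(320+c[0]/5,150+c[1]/5),34).round(1))
```

```text
[[374.94868588 223.89538342]]
[[379.13206094 178.29620366]]
[[364.53145594 172.6418356 ]]
[[401.58887696 178.18104933]]
[[367.3655744  188.41551874]]
[625.6 102.1 170. ]
[752.3  77.7 170. ]
[721.9 -90.7 170. ]
[561.4 -70.5 170. ]
socket [ 556.  -310.6  158. ]
free [ 424.5 -331.1  158. ]
s1 [ 520.1 -285.3   34. ]
s2 [ 430.9 -293.8   34. ]
s3 [ 444.7 -362.    34. ]
```

```bash
cat > ov.py <<'E'
from rig import r
from h import *
f=r.grab_frame("top")
D=(502,-323,0,np.radians(-82)); C=(664,5,0,np.radians(-10))
def door(D,z):
    L=box(D,-4,4,-65,65,z,z+150); L+=box(D,-3,3,70,80,z+15,z+37)+box(D,-3,3,70,80,z+105,z+127)+box(D,-21,-4,-52,-46,z+67,z+73);return L
if __name__=="__main__":
    import sys
    a=list(map(float,sys.argv[1:9]))
    D=(a[0],a[1],0,np.radians(a[2])); S=D; C=(a[3],a[4],0,np.radians(a[5]));
    st=box(S,-35,35,-45,45,0,34)
    crop(f,340,180,395,250,10,"pics/o1.png",[(l,(0,0,255)) for l in door(D,8)[:6]]+[(l,(0,255,255)) for l in st])
    crop(f,245,140,325,210,9,"pics/o2.png",[(l,(0,0,255)) for l in box(C,-65,65,-85,85,0,170)]+[(l,(0,255,0)) for l in box(C,-87,-79,60,68,50,140)])
E
python3 ov.py 500 -322 -82 664 5 -10
```

```text
(no output)
```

View pics/o1.png

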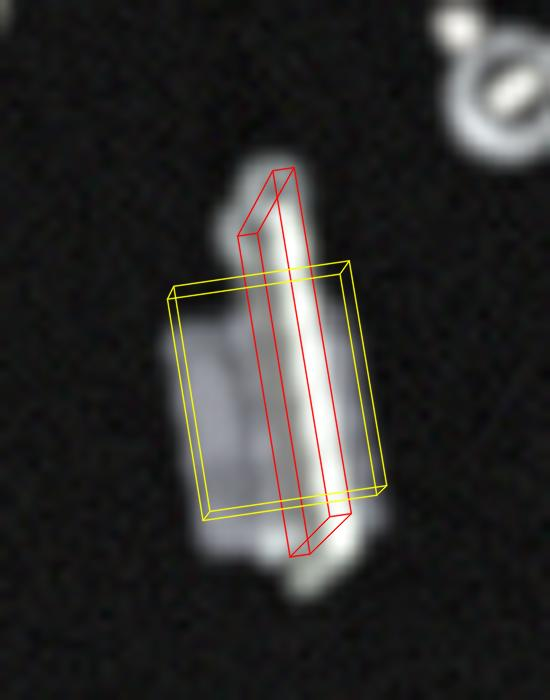

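View pics/o2.png

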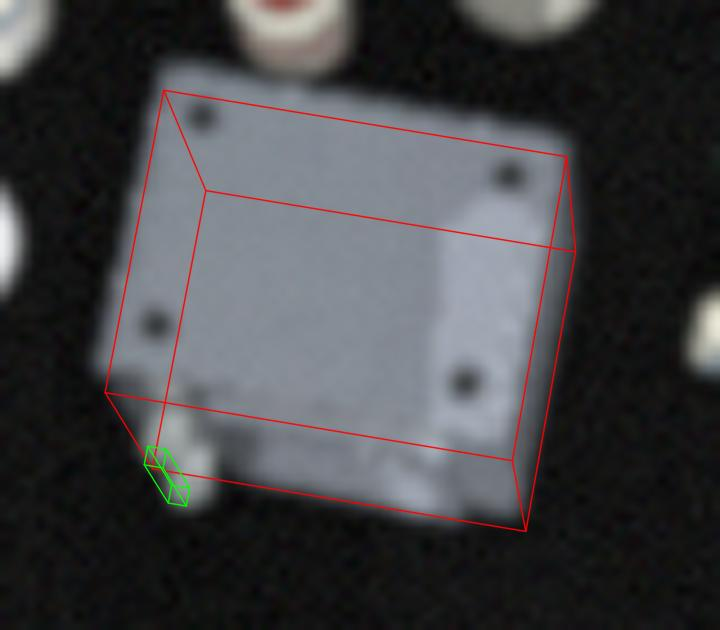

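```bash
cat > fit.py <<'E'
from rig import r
from h import *
from scipy.optimize import least_squares
f=r.grab_frame("top");g=r.grab_frame("scene")
c=lambda p,x0,y0,s:((p[0]+.5)/s-.5+x0,(p[1]+.5)/s-.5+y0)
obs=[]
for n,p in {(-65,85,170):(95,372),(65,85,170):(160,62),(65,-85,170):(572,130)}.items(): obs.append((f,0,n,c(p,245,140,9)))
for n,p in {(-65,85,170):(215,205),(65,85,170):(127,118),(65,-85,170):(385,72),(-65,-85,170):(488,140),(-65,85,0):(222,472),(-65,-85,0):(488,405),(65,85,0):(140,375)}.items(): obs.append((g,2,n,c(p,200,160,5)))
def W(v,n): return R.from_euler('z',v[2]).apply(n)+[v[0],v[1],0]
def res(v):
    o=[]
    for F,k,n,p in obs: o+=list(proj(F,W(v,n))[0]+v[3+k:5+k]-p)
    return np.array(o+list(v[3:7]*.7))
s=least_squares(res,[664,5,-.17,0,0,0,0],x_scale=[1,1,.01,1,1,1,1]);v=s.x
print(v[:2],np.degrees(v[2]),v[3:]);print(res(v).reshape(-1,2).round(1))
E
python3 fit.py
```

```text
[672.80694819   2.98686649] -10.452697254494314 [-0.70818065 -0.28580923  0.3207366   0.39332012]
[[ 0.8 -0.6]
 [ 0.3  0.3]
 [-0.8  0.5]
 [-0.9 -0.4]
 [-0.9  0.3]
 [ 0.3 -0.7]
 [ 0.3  0.5]
 [ 0.7  0.7]
 [ 0.1 -0.7]
 [ 0.3  0.2]
 [-0.5 -0.2]
 [ 0.2  0.3]]
```

```bash
python3 ov.py 506 -322 -83 672.8 3 -10.45
python3 - <<'E'
from rig import r
from h import *
g=r.grab_frame("scene")
C=(672.8,3,0,np.radians(-10.45))
L=[(l,(0,0,255)) for l in box(C,-65,65,-85,85,0,170)]
for d,c in ((-10,(255,0,0)),(0,(0,255,0)),(10,(0,255,255))):
    L+=[(R.from_euler('z',C[3]).apply([[-83,64+d,a],[-83,64+d,a+20]])+C[:3],c) for a in(30,120)]
crop(g,220,165,305,260,8,"pics/s2.png",L);crop(g,220,165,305,260,8,"pics/s2n.png")
E
```

```text
(no output)
```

View pics/s2.png

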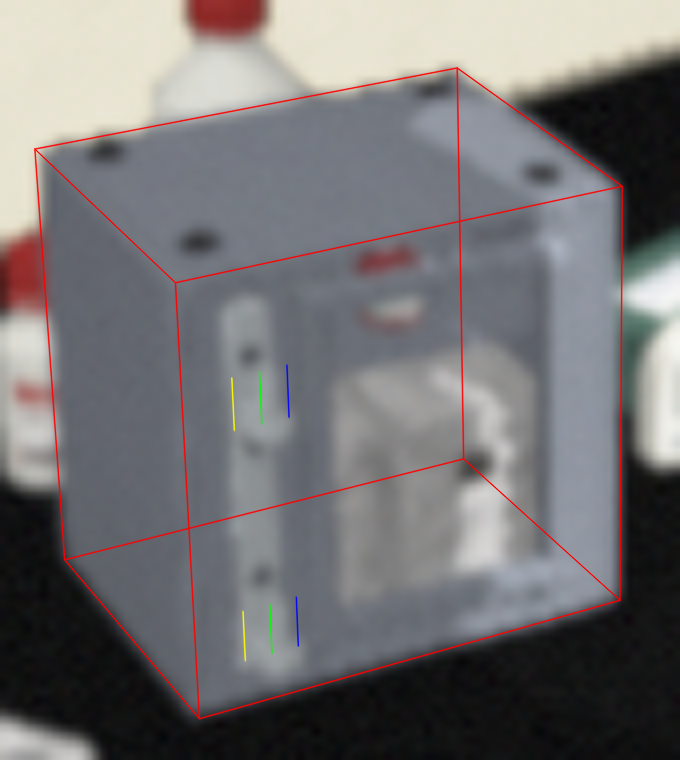

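View pics/s2n.png

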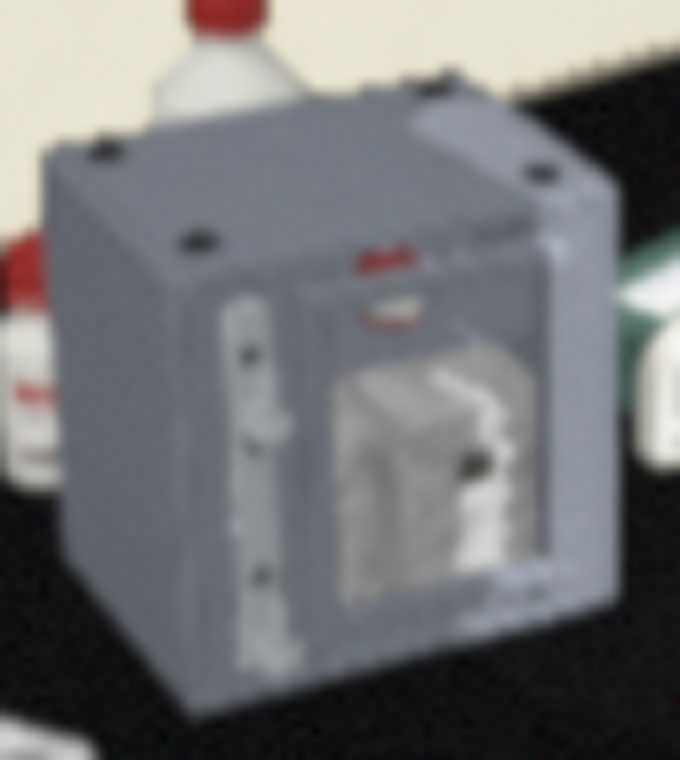

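View pics/o2.png

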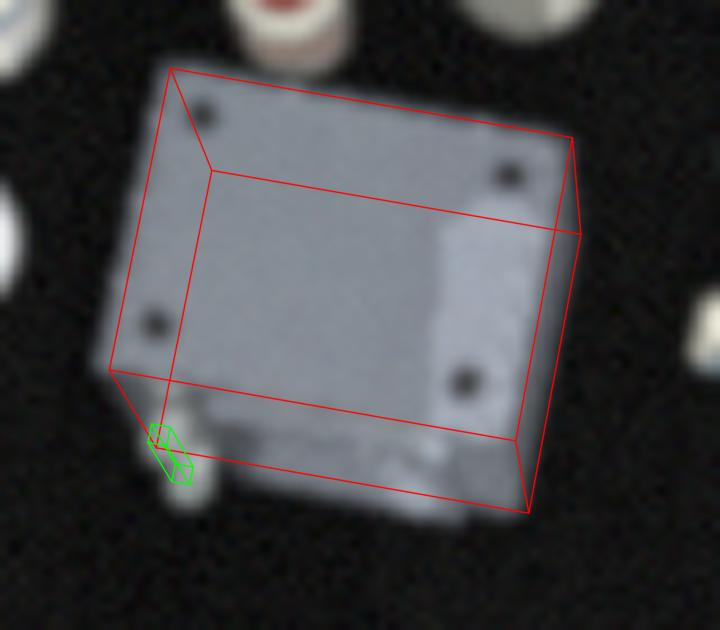

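View pics/o1.png

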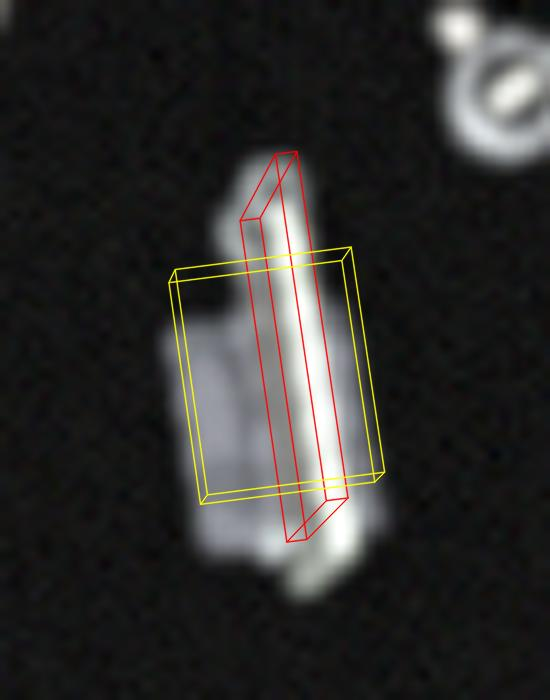

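```bash
python3 ov.py 488 -321.5 -83 672.8 3 -10.45
```

```text
(no output)
```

View pics/o1.png

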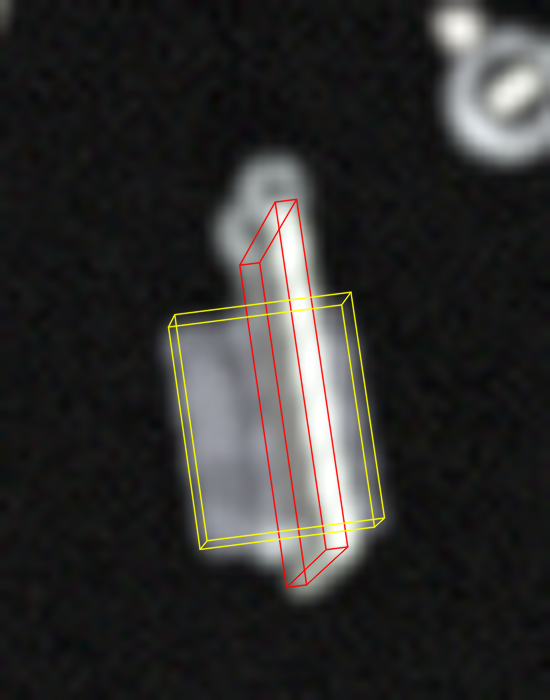

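Run:
```python
from rig import r
from h import *
s=r.read_state();M=R.from_rotvec(s["tcp_rot"])
print(M.apply([0,1,0]),M.apply([0,0,1]))
a=np.degrees(np.arctan2(*M.apply([0,1,0])[[1,0]]));print(a, "turn options to -83:",-83-a,97-a)
print((np.array([487,-323.5,260])-s["eef_pos"])/50, s["eef_pos"])
```

```text
[ 2.98197524e-01 -9.54504182e-01  4.98274553e-05] [ 9.73179424e-06 -4.91621296e-05 -9.99999999e-01]
-72.65062561829932 turn options to -83: -10.349374381700684 169.65062561829933
[6.01280683 5.46141265 0.36869792] [ 186.35965868 -596.5706324   241.56510415]
```

Request:
drive_tool(claw=[0, 0, 0, 0, 0, 0, 0, 0], delta_pos=[[0.6, 0.55, 0.2], [1.2, 1.1, 0.37], [1.8, 1.65, 0.37], [2.4, 2.2, 0.37], [3.0, 2.75, 0.37], [3.6, 3.3, 0.37], [4.2, 3.85, 0.37], [4.8, 4.4, 0.37]], rot=[[0, 0, -0.2], [0, 0, -0.4], [0, 0, -0.7], [0, 0, -0.9], [0, 0, -1.1], [0, 0, -1.3], [0, 0, -1.5], [0, 0, -1.725]], force=40)

```text
t: 1.4
eef_pos: [427.4, -375.3, 260.3]
tcp_rot: [3.135, 0.19, 0.001]
contact_force: [0.7, -0.0, -0.2]
gripper_width: 87.1
```

Request:
drive_tool(claw=[0, 0, 0, 0], delta_pos=[[0.6, 0.53, 0], [1.21, 1.06, 0], [1.21, 1.06, 0], [1.21, 1.06, 0]], rot=[[0, 0, 0], [0, 0, 0], [0, 0, 0], [0, 0, 0]])

```text
t: 1.8
eef_pos: [487.3, -322.9, 260.0]
tcp_rot: [3.135, 0.195, -0.001]
contact_force: [0.2, 0.0, 0.7]
gripper_width: 86.8
```

Run:
```python
from rig import r
from h import *
s=r.read_state();M=R.from_rotvec(s["tcp_rot"])
print(s["t"],s["eef_pos"],np.degrees(np.arctan2(*M.apply([0,1,0])[[1,0]])),s["qpos"],s["contact_force"])
g=r.grab_frame("scene");f=r.grab_frame("top")
crop(g,300,80,500,280,4,"pics/s3.png")
crop(f,320,170,420,260,7,"pics/t3.png")
```

```text
1.8 [ 487.32123134 -322.88261249  259.99450514] -82.86489409727935 [-7.19766464e-01  1.12766459e-01  1.61322406e+00 -4.63230252e-04
  1.41572946e+00  7.26570390e-01] [0.20174827 0.03870606 0.66426981]
```

View pics/s3.png

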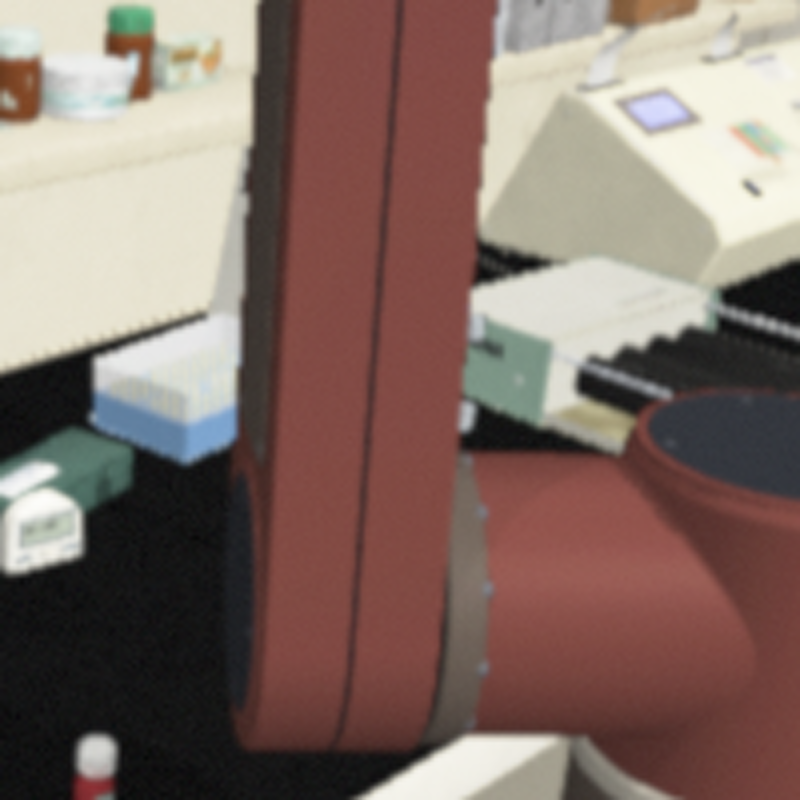

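View pics/t3.png

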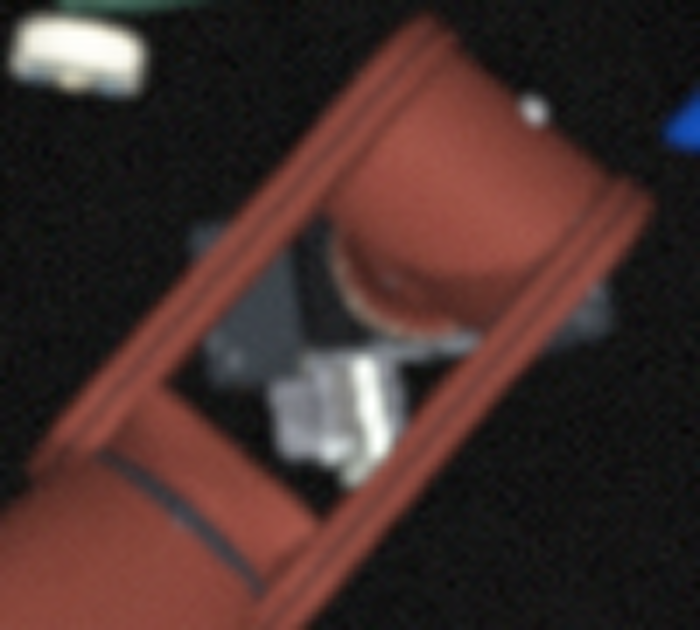

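Request:
drive_tool(claw=[0, 0, 0, 0, 0, 0], delta_pos=[[0, 0, -0.5], [0, 0, -1.0], [0, 0, -1.5], [0, 0, -1.9], [0, 0, -2.16], [0, 0, -2.16]], rot=[[0, 0, 0], [0, 0, 0], [0, 0, 0], [0, 0, 0], [0, 0, 0], [0, 0, 0]])

```text
t: 2.5
eef_pos: [485.1, -323.5, 149.9]
tcp_rot: [-3.133, -0.189, 0.005]
contact_force: [0.1, 0.5, -0.9]
gripper_width: 87.1
```

Run:
```python
from rig import r
from h import *
s=r.read_state();M=R.from_rotvec(s["tcp_rot"])
print(s["t"],s["eef_pos"],s["contact_force"])
g=r.grab_frame("scene");f=r.grab_frame("top")
crop(f,320,170,420,260,7,"pics/t4.png");cv2.imwrite("pics/s4.png",g["image"][:,:,::-1])
```

```text
2.5 [ 485.06483533 -323.52447562  149.90046145] [ 0.12715704  0.4529802  -0.88114652]
```

View pics/t4.png

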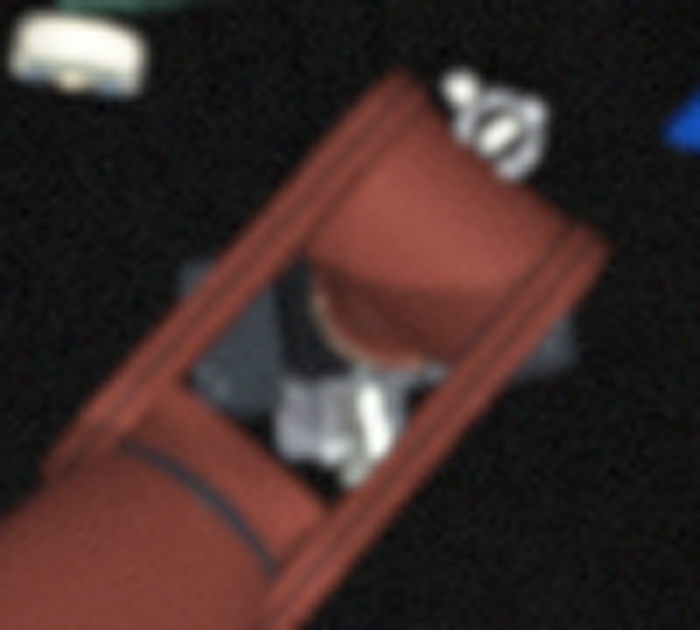

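Request:
drive_tool(claw=[1, 1, 1, 1, 1, 1, 1, 1], delta_pos=[[0, 0, 0], [0, 0, 0], [0, 0, 0], [0, 0, 0], [0, 0, 0], [0, 0, 0], [0, 0, 0], [0, 0, 0]], rot=[[0, 0, 0], [0, 0, 0], [0, 0, 0], [0, 0, 0], [0, 0, 0], [0, 0, 0], [0, 0, 0], [0, 0, 0]], force=40)

```text
t: 3.4
eef_pos: [486.9, -323.5, 152.0]
tcp_rot: [-3.136, -0.192, 0.0]
contact_force: [0.9, 0.5, -0.2]
gripper_width: 31.1
```

Request:
drive_tool(claw=[1, 1, 1, 1, 1, 1, 1, 1], delta_pos=[[0, 0, 0], [0, 0, 0], [0, 0, 0], [0, 0, 0], [0, 0, 0], [0, 0, 0], [0, 0, 0], [0, 0, 0]], rot=[[0, 0, 0], [0, 0, 0], [0, 0, 0], [0, 0, 0], [0, 0, 0], [0, 0, 0], [0, 0, 0], [0, 0, 0]])

```text
t: 4.2
eef_pos: [486.9, -323.6, 152.0]
tcp_rot: [3.136, 0.192, 0.0]
contact_force: [-0.1, -0.4, -0.9]
gripper_width: 7.6
```

Request:
drive_tool(claw=[1, 1, 1, 1, 1, 1, 1, 1], delta_pos=[[0, 0, 0.1], [0, 0, 0.3], [0, 0, 0.5], [0, 0, 0.75], [0, 0, 1.0], [0, 0, 1.3], [0, 0, 1.6], [0, 0, 1.6]], rot=[[0, 0, 0], [0, 0, 0], [0, 0, 0], [0, 0, 0], [0, 0, 0], [0, 0, 0], [0, 0, 0], [0, 0, 0]])

```text
t: 5.0
eef_pos: [488.2, -324.6, 235.8]
tcp_rot: [3.132, 0.192, 0.006]
contact_force: [0.5, 0.2, -1.9]
gripper_width: 7.9
```

Request:
drive_tool(claw=[1, 1, 1, 1, 1, 1, 1, 1], delta_pos=[[-0.1, 0.3, 0], [-0.14, 0.9, 0], [-0.14, 1.7, 0], [-0.14, 2.5, 0], [-0.14, 3.3, 0], [-0.14, 4.1, 0], [-0.14, 4.9, 0], [-0.14, 5.7, 0]], rot=[[0, 0, 0], [0, 0, 0], [0, 0, 0], [0, 0, 0], [0, 0, 0], [0, 0, 0], [0, 0, 0], [0, 0, 0]])

```text
t: 5.8
eef_pos: [479.4, -36.9, 231.8]
tcp_rot: [-3.136, -0.191, 0.0]
contact_force: [1.2, -0.4, -2.4]
gripper_width: 7.6
```

Request:
drive_tool(claw=[1, 1, 1, 1, 1, 1], delta_pos=[[0, 0.7, 0], [0, 1.4, 0], [0, 1.9, -0.3], [0, 2.1, -0.6], [0, 2.13, -0.8], [0, 2.13, -0.8]], rot=[[0, 0, 0], [0, 0, 0], [0, 0, 0], [0, 0, 0], [0, 0, 0], [0, 0, 0]])

```text
t: 6.4
eef_pos: [478.5, 68.0, 190.1]
tcp_rot: [-3.136, -0.193, 0.006]
contact_force: [-0.4, -0.6, -2.2]
gripper_width: 7.4
```

Run:
```python
from rig import r
from h import *
s=r.read_state();M=R.from_rotvec(s["tcp_rot"])
print(s["t"],s["eef_pos"],s["contact_force"],s["torque"],s["gripper_width"])
g=r.grab_frame("scene");f=r.grab_frame("top")
crop(f,220,130,330,260,5,"pics/t5.png");crop(g,220,120,380,270,5,"pics/s5.png")
```

```text
6.4 [478.48312382  67.96466324 190.12176737] [-0.4211382  -0.64285041 -2.19936973] [-0.00780696  0.08392385  0.0369205 ] 7.417699571078786
```

View pics/s5.png

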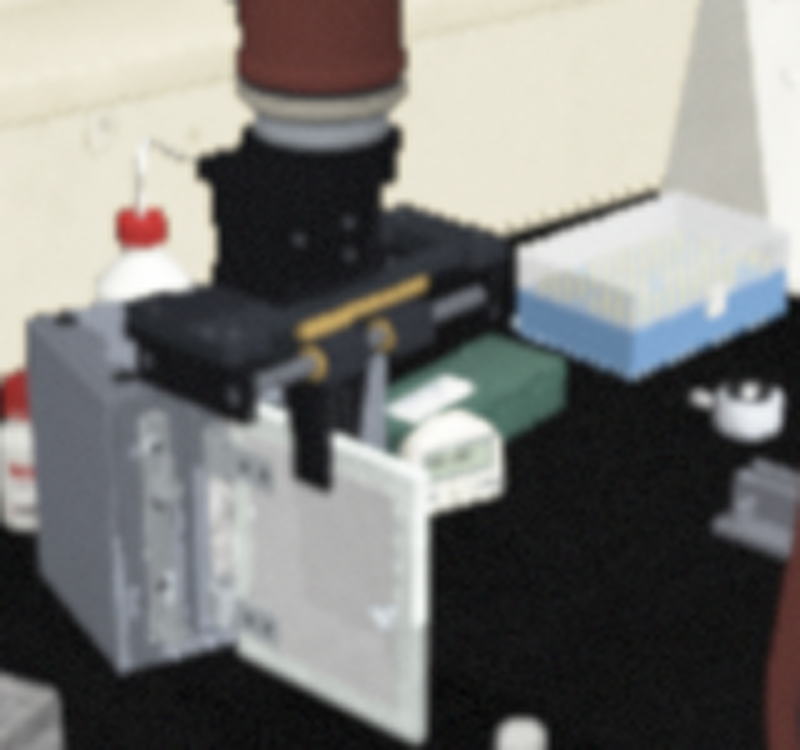

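View pics/t5.png

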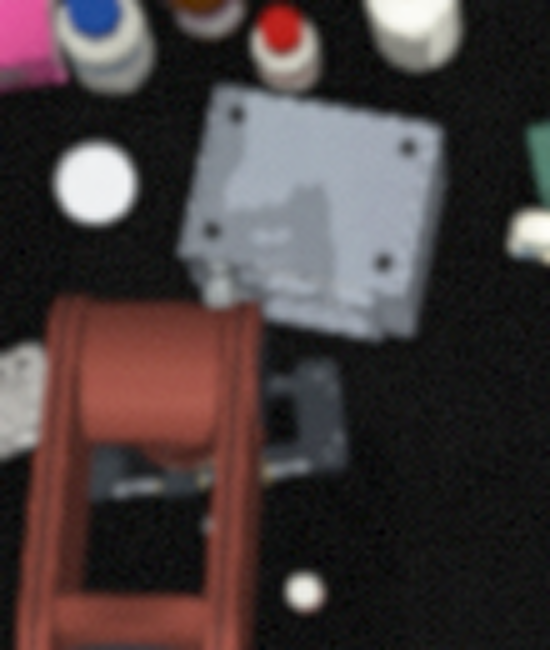

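```bash
cat > look.py <<'E'
from rig import r
from h import *
import sys
g=r.grab_frame("scene")
B=np.array([0.32,0.39])
def show(D,z,hs,name,x0=220,y0=170,x1=320,y1=280,s=7):
    D=(D[0],D[1],0,D[2]);C=(672.8,3,0,np.radians(-10.45))
    L=[(l,(0,0,255)) for l in box(D,-4,4,-65,65,z,z+150)]
    M=R.from_euler('z',D[3]);th=np.linspace(0,2*np.pi,25)
    for a in(15,37,105,127): L.append((M.apply(np.c_[10.5*np.cos(th),75+10.5*np.sin(th),0*th+z+a])+[D[0],D[1],0],(255,0,0)))
    Mc=R.from_euler('z',C[3])
    for a in(30,120):
        L.append((Mc.apply([[-83,64+hs,a],[-83,64+hs,a+20]])+C[:3],(0,255,0)))
    L=[(p,c) for p,c in L]
    K=g["intrinsics"].copy();g2=dict(g);K2=K.copy();K2[:2,2]+=B;g2["intrinsics"]=K2
    crop(g2,x0,y0,x1,y1,s,name,L)
    crop(g2,x0,y0,x1,y1,s,name.replace(".png","n.png"))
if __name__=="__main__":
    a=list(map(float,sys.argv[1:6]));s=r.read_state();show((a[0],a[1],np.radians(a[2])),a[3],a[4],sys.argv[6])
E
python3 look.py 478.5 68 -83 46 -4 pics/l1.png
```

```text
(no output)
```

View pics/l1.png

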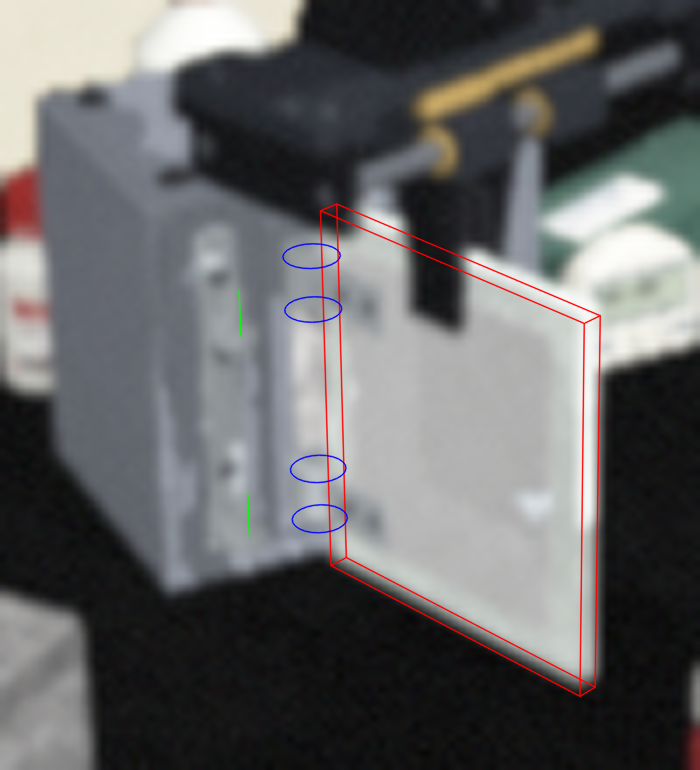

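View pics/l1n.png

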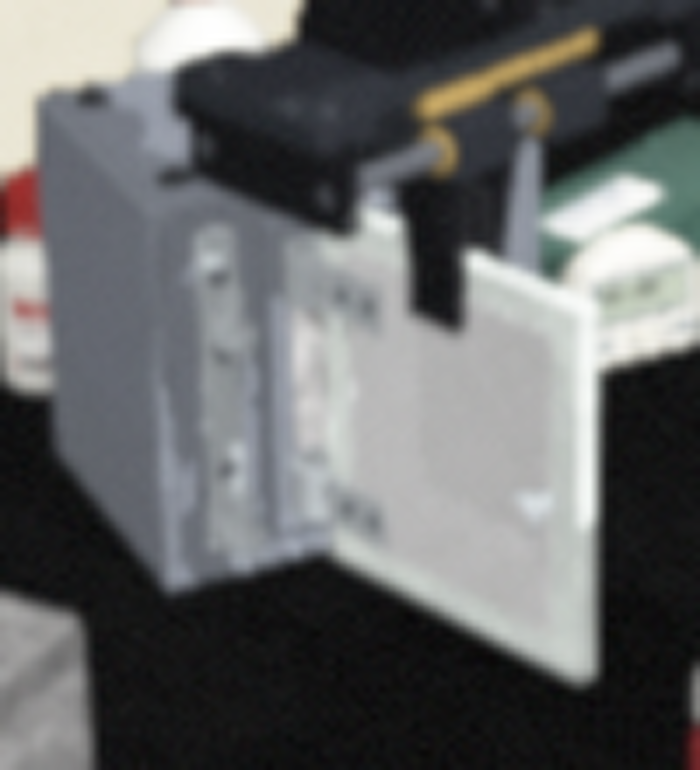

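```bash
python3 look.py 480 68 -83 48 -4 pics/l2.png; python3 -c "
from rig import r;print(r.read_state()['eef_pos'])"
```

```text
[480.5178091   67.15467202 192.88311195]
```

View pics/l2.png

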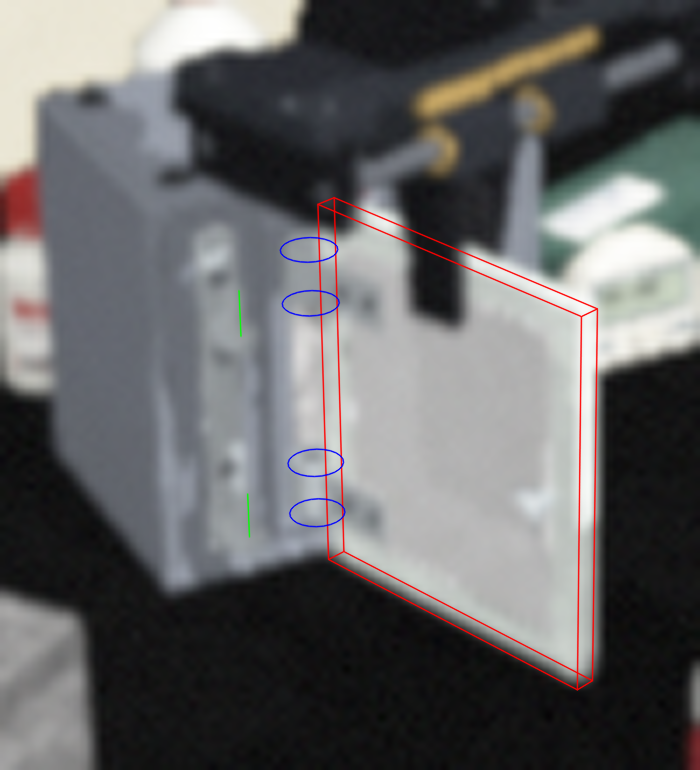

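Run:
```python
from rig import r
from h import *
g=r.grab_frame("scene")
C=np.array([672.8,3,0]);M=R.from_euler('z',np.radians(-10.45))
for z in (150,75,40):
  for d in (-10,-5,0,5):
    p=proj(g,M.apply([[-67,64+d,z]])+C)[0]+[.32,.39]
    q=proj(g,M.apply([[-83,64+d,z]])+C)[0]+[.32,.39]
    print(z,d,((p+.5-[220,165])*8).round(1),((q+.5-[220,165])*8).round(1))
import cv2
im=cv2.imread("pics/scene0.png")[165:260,220:305]
b=cv2.cvtColor(im,cv2.COLOR_BGR2GRAY)
np.set_printoptions(linewidth=200)
for row in (40,44,48,52,53,54,55,60,65,70,76,79,80,81,82,83,84): print(row,b[row,22:44])
```

```text
150 -10 [268.4 322.5] [287.9 340.6]
150 -5 [254.7 325.6] [274.2 343.8]
150 0 [241.  328.7] [260.4 346.9]
150 5 [227.2 331.8] [246.5 350.1]
75 -10 [276.7 516.8] [295.8 536.4]
75 -5 [263.4 520.2] [282.5 539.9]
75 0 [250.1 523.6] [269.  543.3]
75 5 [236.7 527. ] [255.6 546.8]
40 -10 [280.5 604.1] [299.4 624.3]
40 -5 [267.3 607.6] [286.2 627.9]
40 0 [254.2 611.1] [272.9 631.5]
40 5 [241.  614.6] [259.6 635.1]
40 [107 104 106 107 111 129 152 152 147 145 141 130 112 106 106 106 109 106 102 102 108 109]
44 [106 104 104 106 108 120 138 134 105  98 117 130 116 107 105 106 107 106 105 105 110 111]
48 [109 105 107 108 108 116 131 144 146 148 155 152 134 115 105 104 106 108 109 120 133 135]
52 [112 109 106 106 107 111 123 145 154 158 159 155 152 143 129 109 106 109 110 126 147 153]
53 [114 108 106 105 105 108 122 141 149 156 159 157 155 146 126 108 104 105 110 125 149 154]
54 [113 112 105 105 106 108 120 138 138 143 149 152 148 135 119 106 103 106 110 122 148 153]
55 [112 111 106 107 106 109 119 139 128 121 129 137 133 123 110 103 102 106 108 122 146 150]
60 [110 108 102 105 108 110 126 146 146 
[... 189 characters left out ...]
 127 127 127 113 108 106 105 110 107 110 124 137]
76 [106 107 106 102 105 107 107 118 141 145 145 147 150 138 115 106 105 109 108 108 108 116]
79 [104 106 104 102 105 108 111 123 147 152 154 153 150 139 121 115 107 109 107 108 107 108]
80 [100 105 106 101 105 107 111 124 144 153 159 155 153 144 136 127 113 104 105 106 110 110]
81 [103 104 106 104 106 107 107 122 142 147 157 159 158 153 146 135 113 104 106 108 111 114]
82 [100 103 104 103 105 108 110 125 144 144 150 156 157 152 144 130 112 106 107 111 113 108]
83 [100 102 104 103 106 107 110 120 132 131 135 146 150 145 134 122 110 106 103 106 104  90]
84 [ 97 101 104 104 106 108 108 110 114 111 119 126 132 128 117 109 102  93  84  81  77  59]
```

Run:
```python
from rig import r
from h import *
g=r.grab_frame("scene");s=r.read_state();print(s["eef_pos"],s["t"])
crop(g,285,195,315,280,9,"pics/z1.png")
b=cv2.cvtColor(g["image"],cv2.COLOR_RGB2GRAY)
np.set_printoptions(linewidth=200)
print("cols 294..311")
for row in (230,235,240,245,250,255,260): print(row,b[row,294:312])
print("col bottoms rows 240..275")
for col in (272,280,288,296): print(col,b[243:275,col])
x,y=480,68;M=R.from_euler('z',np.radians(-83))
for z in(48,110,198):
  for X in(-4,4):
    for Y in (-65,65): print(z,X,Y,(proj(g,M.apply([X,Y,z])+[x,y,0])[0]+[.32,.39]).round(2))
```

```text
[480.49754738  67.23913998 192.89001321] 6.7
cols 294..311
230 [177 178 178 181 192 198 196 200 222 240 223 124  34  20  15  19  19  18]
235 [175 175 177 177 184 190 193 197 221 238 224 125  33  17  16  13  20  17]
240 [201 204 202 209 210 200 196 199 223 244 235 137  37  17  20  20  20  20]
245 [182 182 178 179 189 190 191 194 206 216 182  97  28  19  22  21  22  21]
250 [183 181 180 180 185 190 193 196 197 190 163  88  24  22  20  20  18  17]
255 [182 183 183 185 194 198 196 198 193 174 134  69  20  19  16  11  12  14]
260 [196 197 198 195 198 202 202 203 197 175 129  66  21  17  14   9  15  13]
col bottoms rows 240..275
272 [131 134 148 169 189 199 197 173 124  66  31  17  19  14  17  19  18  16  18  18  14  15  16  17  16  18  16  19  14  13  17  16]
280 [185 183 184 181 181 181 182 186 195 201 203 192 148  80  31  14  15  12  14  14  16  15  12  16  13  18  18  19  16  16  16  15]
288 [182 184 183 185 185 184 185 184 183 182 184 189 195 196 198 189 149  90  37  14  14  16  11  15  13  16  13  13  18  17  17  17]
296 [197 183 178 182 183 181 182 180 182 184 184 184 183 184 186 194 198 198 195 184 147  90  36  19  16  15  12  14  16  11  15  17]
48 -4 -65 [301.91 267.97]
48 -4 65 [266.37 249.36]
48 4 -65 [304.07 266.67]
48 4 65 [268.55 248.22]
110 -4 -65 [302.14 246.71]
110 -4 65 [265.76 229.07]
110 4 -65 [304.35 245.48]
110 4 65 [268.   228.01]
198 -4 -65 [302.49 214.66]
198 -4 65 [264.85 198.62]
198 4 -65 [304.78 213.55]
198 4 65 [267.17 197.67]
```

View pics/z1.png

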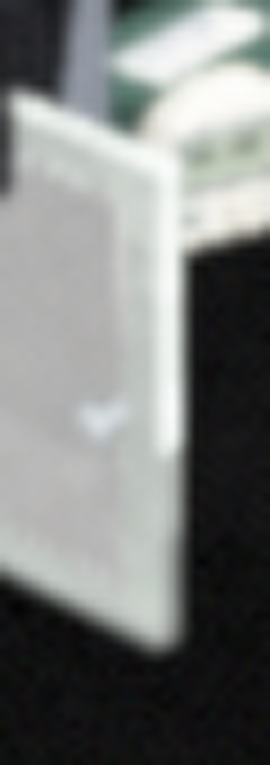

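Request:
drive_tool(claw=[1, 1, 1, 1, 1, 1], delta_pos=[[0.2, 0.03, 0], [0.4, 0.05, 0], [0.55, 0.08, 0], [0.64, 0.08, 0], [0.64, 0.08, 0], [0.64, 0.08, 0]], rot=[[0, 0, 0], [0, 0, 0], [0, 0, 0], [0, 0, 0], [0, 0, 0], [0, 0, 0]])

```text
t: 7.3
eef_pos: [511.7, 72.0, 191.7]
tcp_rot: [-3.136, -0.192, 0.001]
contact_force: [-0.4, -0.5, -1.9]
gripper_width: 7.8
```

```bash
python3 look.py 513.5 68 -83 49 -2 pics/l3.png
python3 - <<'E'
from rig import r
from h import *
print(r.read_state()['eef_pos'],r.read_state()['contact_force'])
f=r.grab_frame("top");crop(f,240,140,320,230,7,"pics/t6.png")
E
```

```text
[511.57535313  71.97389366 191.77435338] [-0.32034767 -0.15852645 -2.51472507]
```

View pics/l3.png

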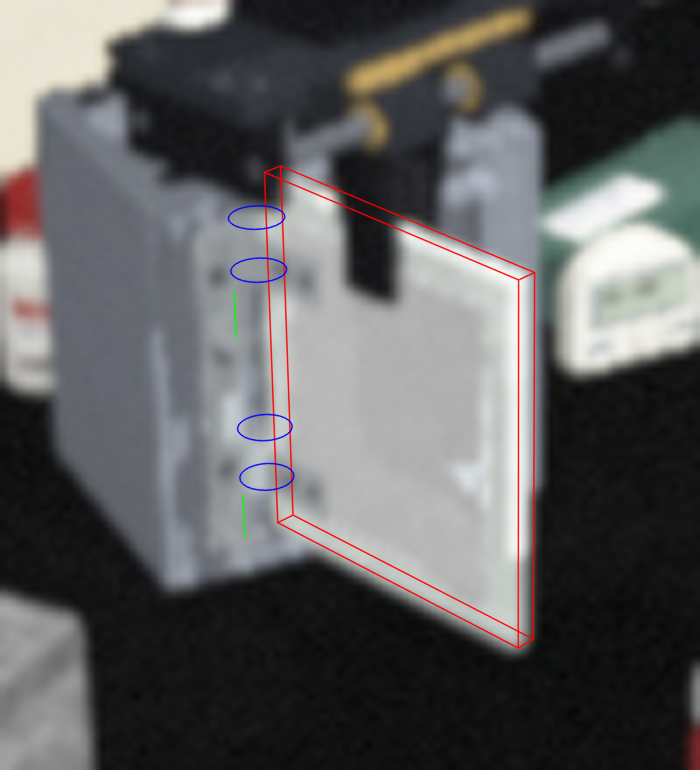

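View pics/l3n.png

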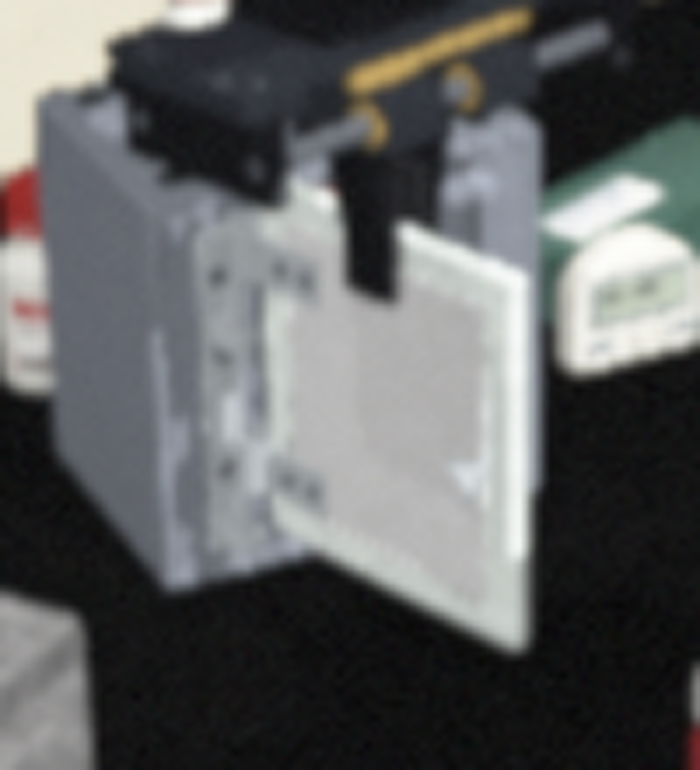

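View pics/t6.png

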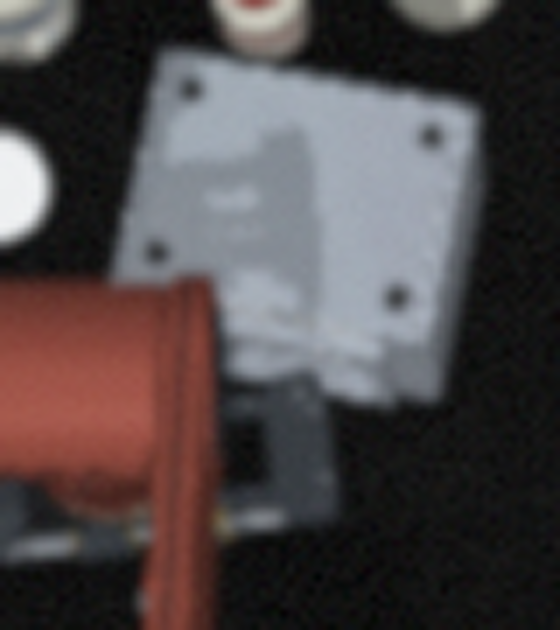

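```bash
cat > fitdoor.py <<'E'
from rig import r
from h import *
from scipy.optimize import least_squares
g=r.grab_frame("scene");s=r.read_state();t=s["eef_pos"];print(t,s["contact_force"],s["t"])
b=cv2.GaussianBlur(cv2.cvtColor(g["image"],cv2.COLOR_RGB2GRAY),(0,0),.5).astype(float)
B=np.array([.32,.39]); zl=t[2]-144
def P(v,p): return proj(g,R.from_euler('z',np.radians(v[2])).apply(p)+[v[0],v[1],zl+v[3]])+B
def cross(pts,nrm):
    out=[]
    for p,n in zip(pts,nrm):
        u=np.arange(-4,4.01,.1);q=p+u[:,None]*n
        val=cv2.remap(b.astype(np.float32),q[:,0].astype(np.float32)[None],q[:,1].astype(np.float32)[None],1)[0]
        d=np.gradient(val);i=np.argmin(d);w=d*(abs(u-u[i])<1.2)
        out.append((u*w).sum()/w.sum())
    return np.array(out)
v0=np.array([t[0],t[1],-83,0.])
Yb=np.linspace(-58,50,12); Zs=np.linspace(15,75,8); Yt=np.r_[np.linspace(-55,-25,5)]
def lines(v):
    return [P(v,np.c_[0*Yb-4,Yb,0*Yb]),P(v,np.c_[0*Zs+4,0*Zs-65,Zs])]
meas=[]
for L in lines(v0):
    d=L[-1]-L[0];n=np.array([-d[1],d[0]])/np.hypot(*d)
    if n@[.3,1]<0:n=-n
    meas.append((n,cross(L,[n]*len(L))))
    print(n.round(2),meas[-1][1].round(2))
L0=lines(v0)
def res(w):
    v=v0+[w[0],w[1],w[2],0]
    return np.concatenate([((l-l0)@n-m) for l,l0,(n,m) in zip(lines(v),L0,meas)]+[[(w[2])*.3]])
# along-line motion negligible
o=least_squares(res,[0,0,0],loss='soft_l1',f_scale=.3);print("d x,y,yaw",o.x.round(2),"rms",np.sqrt(np.mean(o.fun**2)))
v=v0[:3]+o.x
print("socket",(v[:2]+75*np.array([-np.sin(np.radians(v[2])),np.cos(np.radians(v[2]))])).round(1))
E
python3 fitdoor.py
```

```text
[511.58301542  71.9751944  191.94068913] [ 0.25303723 -0.05677364 -2.57345336] 7.45
[-0.46  0.89] [-0.35 -0.65 -0.32 -0.46 -0.3  -0.2  -0.41 -0.3  -0.19 -0.21 -0.35  2.22]
[1. 0.] [ 0.15 -0.29 -0.46  0.15  0.2   0.43  0.45  1.21]
d x,y,yaw [ 1.01 -0.97  0.59] rms 0.5990115220474018
socket [586.9  80.9]
```

Request:
drive_tool(claw=[1, 1, 1, 1, 1, 1], delta_pos=[[0.1, 0, 0], [0.2, -0.02, 0], [0.3, -0.02, 0], [0.31, -0.02, 0], [0.31, -0.02, 0], [0.31, -0.02, 0]], rot=[[0, 0, 0], [0, 0, 0], [0, 0, 0], [0, 0, 0], [0, 0, 0], [0, 0, 0]])

```text
t: 8.05
eef_pos: [527.2, 70.9, 191.9]
tcp_rot: [-3.136, -0.192, 0.001]
contact_force: [0.3, 0.5, -2.1]
gripper_width: 7.7
```

```bash
python3 fitdoor.py;  python3 look.py 527 70.5 -83 48 -2 pics/l4.png
```

```text
[527.2025666   70.95939758 191.90514873] [ 1.05171458  0.53968441 -2.21358146] 8.1
[-0.46  0.89] [-0.58 -0.27 -0.56 -0.46 -0.46 -0.09 -0.27 -0.2   0.21  0.88  3.22 -0.32]
[ 1. -0.] [0.02 0.08 0.16 0.29 0.36 0.34 0.17 0.15]
d x,y,yaw [ 1.36 -0.37  1.46] rms 0.7243536764914407
socket [602.7  81.6]
```

View pics/l4n.png

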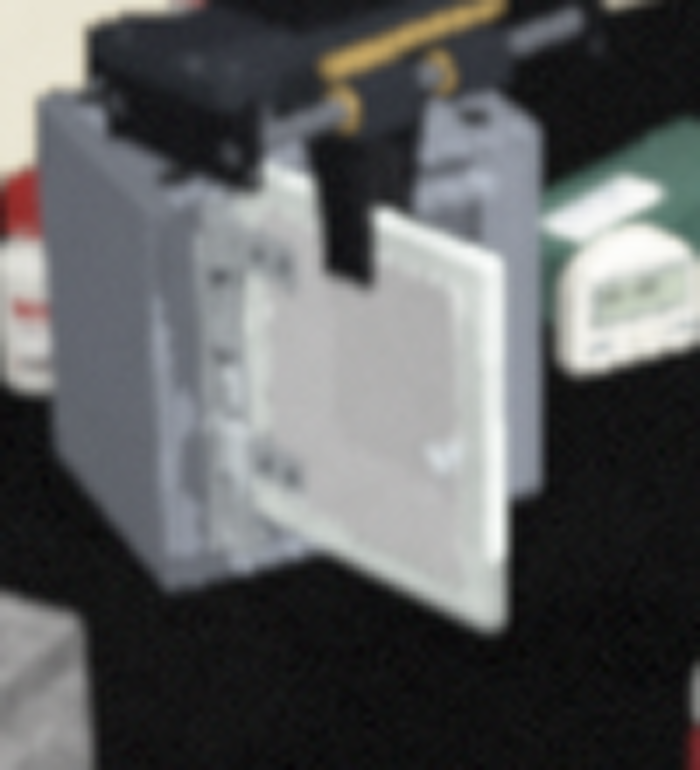

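View pics/l4.png

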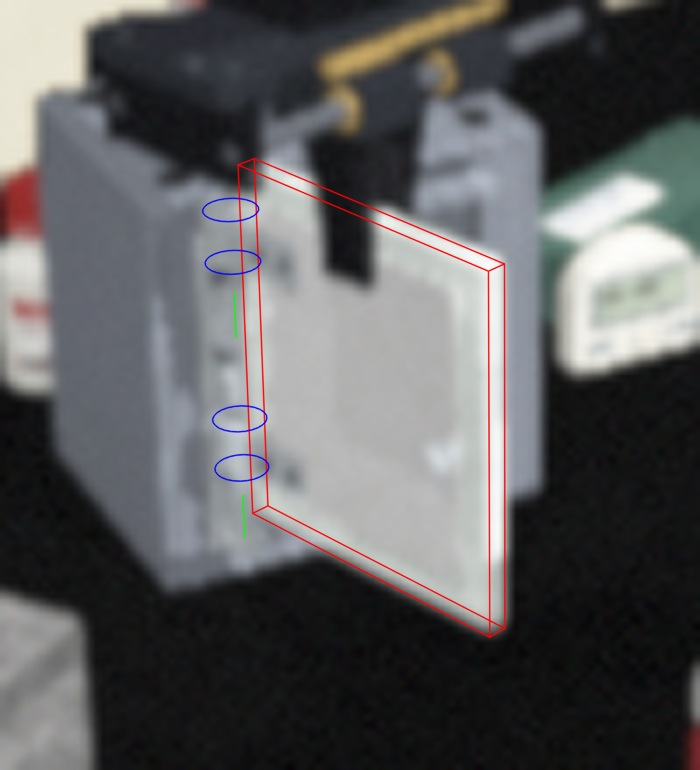

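Request:
drive_tool(claw=[1, 1, 1, 1, 1, 1], delta_pos=[[0, 0, -0.06], [0, 0, -0.12], [0, 0, -0.18], [0, 0, -0.2], [0, 0, -0.2], [0, 0, -0.2]], rot=[[0, 0, 0], [0, 0, 0], [0, 0, 0], [0, 0, 0], [0, 0, 0], [0, 0, 0]])

```text
t: 8.75
eef_pos: [527.4, 70.9, 182.0]
tcp_rot: [-3.136, -0.192, -0.0]
contact_force: [0.6, -0.6, -2.0]
gripper_width: 7.4
```

Request:
drive_tool(claw=[1, 1, 1], delta_pos=[[0, 0, -0.02], [0, 0, -0.04], [0, 0, -0.04]], rot=[[0, 0, 0], [0, 0, 0], [0, 0, 0]])

```text
t: 9.05
eef_pos: [527.3, 70.9, 179.9]
tcp_rot: [-3.136, -0.192, 0.0]
contact_force: [-0.2, -0.5, -2.3]
gripper_width: 7.7
```

Request:
drive_tool(claw=[1, 1, 1], delta_pos=[[0, 0, -0.01], [0, 0, -0.02], [0, 0, -0.02]], rot=[[0, 0, 0], [0, 0, 0], [0, 0, 0]])

```text
t: 9.35
eef_pos: [527.4, 70.9, 179.0]
tcp_rot: [-3.136, -0.192, -0.0]
contact_force: [-0.6, 0.0, -2.3]
gripper_width: 7.5
```

Request:
drive_tool(claw=[1, 1, 1], delta_pos=[[0, 0, -0.01], [0, 0, -0.02], [0, 0, -0.02]], rot=[[0, 0, 0], [0, 0, 0], [0, 0, 0]])

```text
t: 9.65
eef_pos: [527.6, 70.9, 178.2]
tcp_rot: [3.136, 0.192, 0.001]
contact_force: [0.5, -0.1, -2.5]
gripper_width: 8.0
```

Request:
drive_tool(claw=[1, 1, 1], delta_pos=[[0, 0, -0.01], [0, 0, -0.02], [0, 0, -0.02]], rot=[[0, 0, 0], [0, 0, 0], [0, 0, 0]])

```text
t: 9.95
eef_pos: [527.7, 70.8, 177.3]
tcp_rot: [3.136, 0.192, 0.001]
contact_force: [1.3, -1.0, -0.7]
gripper_width: 7.2
```

Request:
drive_tool(claw=[1, 1, 1], delta_pos=[[0, 0, -0.01], [0, 0, -0.02], [0, 0, -0.02]], rot=[[0, 0, 0], [0, 0, 0], [0, 0, 0]])

```text
t: 10.25
eef_pos: [527.8, 70.8, 176.4]
tcp_rot: [3.135, 0.192, 0.002]
contact_force: [1.8, -0.7, 0.9]
gripper_width: 7.8
```

Request:
drive_tool(claw=[1, 1, 1, 1], delta_pos=[[0.01, 0, 0], [0.02, -0.01, 0], [0.02, -0.01, 0], [0.02, -0.01, 0]], rot=[[0, 0, 0], [0, 0, 0], [0, 0, 0], [0, 0, 0]])

```text
t: 10.65
eef_pos: [528.3, 70.4, 175.8]
tcp_rot: [3.136, 0.192, -0.0]
contact_force: [2.5, -2.0, -1.2]
gripper_width: 8.0
```

```bash
cat > st.py <<'E'
from rig import r
import numpy as np
for i in range(1):
    s=r.read_state();print(round(s["t"],2),s["eef_pos"].round(2),s["tcp_rot"].round(4),s["contact_force"].round(2),s["torque"].round(3))
E
python3 st.py
```

```text
10.65 [528.33  70.39 175.76] [ 3.1357e+00  1.9160e-01 -3.0000e-04] [ 2.46 -1.97 -1.2 ] [-0.249 -0.484 -0.103]
```

Request:
drive_tool(claw=[1, 1, 1, 1], delta_pos=[[0.01, -0.01, 0], [0.02, -0.02, 0], [0.02, -0.02, 0], [0.02, -0.02, 0]], rot=[[0, 0, 0], [0, 0, 0], [0, 0, 0], [0, 0, 0]])

```text
t: 11.05
eef_pos: [528.9, 69.6, 175.6]
tcp_rot: [-3.135, -0.192, 0.002]
contact_force: [-0.7, 0.1, -1.8]
gripper_width: 8.1
```

```bash
python3 st.py
```

```text
11.05 [528.85  69.58 175.64] [-3.1354e+00 -1.9190e-01  2.1000e-03] [-0.68  0.15 -1.76] [ 0.1    0.017 -0.021]
```

Lateral force gone, weight is back; lower further.

Request:
drive_tool(claw=[1, 1, 1], delta_pos=[[0, 0, -0.02], [0, 0, -0.04], [0, 0, -0.04]], rot=[[0, 0, 0], [0, 0, 0], [0, 0, 0]])

```text
t: 11.35
eef_pos: [529.1, 69.5, 173.7]
tcp_rot: [-3.136, -0.192, 0.001]
contact_force: [0.2, -0.7, -2.0]
gripper_width: 7.7
```

Request:
drive_tool(claw=[1, 1, 1], delta_pos=[[0, 0, -0.02], [0, 0, -0.04], [0, 0, -0.04]], rot=[[0, 0, 0], [0, 0, 0], [0, 0, 0]])

```text
t: 11.65
eef_pos: [529.2, 69.4, 171.8]
tcp_rot: [-3.136, -0.192, 0.001]
contact_force: [-0.8, 0.6, -1.2]
gripper_width: 7.6
```

```bash
python3 st.py
```

```text
11.65 [529.23  69.44 171.83] [-3.1357e+00 -1.9180e-01  5.0000e-04] [-0.75  0.59 -1.18] [ 0.036 -0.023  0.015]
```

Request:
drive_tool(claw=[1, 1, 1, 1, 1], delta_pos=[[0, 0, -0.02], [0, 0, -0.04], [0, 0, -0.06], [0, 0, -0.08], [0, 0, -0.08]], rot=[[0, 0, 0], [0, 0, 0], [0, 0, 0], [0, 0, 0], [0, 0, 0]])

```text
t: 12.15
eef_pos: [529.2, 69.4, 167.8]
tcp_rot: [-3.136, -0.192, 0.001]
contact_force: [-0.0, -0.5, -1.6]
gripper_width: 8.1
```

Request:
drive_tool(claw=[1, 1, 1, 1, 1], delta_pos=[[0, 0, -0.02], [0, 0, -0.04], [0, 0, -0.06], [0, 0, -0.08], [0, 0, -0.08]], rot=[[0, 0, 0], [0, 0, 0], [0, 0, 0], [0, 0, 0], [0, 0, 0]])

```text
t: 12.65
eef_pos: [529.2, 69.4, 163.8]
tcp_rot: [-3.136, -0.192, 0.001]
contact_force: [0.3, -0.3, -2.4]
gripper_width: 7.5
```

Request:
drive_tool(claw=[1, 1, 1, 1], delta_pos=[[0, 0, -0.02], [0, 0, -0.03], [0, 0, -0.04], [0, 0, -0.04]], rot=[[0, 0, 0], [0, 0, 0], [0, 0, 0], [0, 0, 0]])

```text
t: 13.05
eef_pos: [529.3, 69.4, 161.9]
tcp_rot: [3.136, 0.192, -0.0]
contact_force: [0.1, 0.3, -2.5]
gripper_width: 8.1
```

```bash
python3 st.py
```

```text
13.05 [529.29  69.42 161.94] [ 3.1357e+00  1.9170e-01 -2.0000e-04] [ 0.08  0.3  -2.48] [-0.018  0.016 -0.014]
```

Request:
drive_tool(claw=[1, 1, 1], delta_pos=[[0, 0, -0.02], [0, 0, -0.03], [0, 0, -0.03]], rot=[[0, 0, 0], [0, 0, 0], [0, 0, 0]])

```text
t: 13.35
eef_pos: [529.3, 69.4, 160.4]
tcp_rot: [-3.136, -0.192, 0.0]
contact_force: [-0.1, 1.0, -2.5]
gripper_width: 8.0
```

Request:
drive_tool(claw=[1, 1, 1], delta_pos=[[0, 0, -0.01], [0, 0, -0.02], [0, 0, -0.02]], rot=[[0, 0, 0], [0, 0, 0], [0, 0, 0]])

```text
t: 13.65
eef_pos: [529.3, 69.4, 159.4]
tcp_rot: [-3.136, -0.192, 0.0]
contact_force: [0.1, 0.2, -1.5]
gripper_width: 7.7
```

Request:
drive_tool(claw=[1, 1, 1], delta_pos=[[0, 0, -0.01], [0, 0, -0.02], [0, 0, -0.02]], rot=[[0, 0, 0], [0, 0, 0], [0, 0, 0]])

```text
t: 13.95
eef_pos: [529.5, 69.4, 158.9]
tcp_rot: [3.136, 0.192, 0.0]
contact_force: [-1.2, -0.5, 0.9]
gripper_width: 7.4
```

```bash
python3 st.py
```

```text
13.95 [529.46  69.43 158.85] [3.1357e+00 1.9180e-01 4.0000e-04] [-1.16 -0.54  0.94] [-0.032  0.194 -0.01 ]
```

Request:
drive_tool(claw=[0.7, 0.6, 0.6, 0.6, 0.6, 0.6], delta_pos=[[0, 0, 0], [0, 0, 0], [0, 0, 0], [0, 0, 0], [0, 0, 0], [0, 0, 0]], rot=[[0, 0, 0], [0, 0, 0], [0, 0, 0], [0, 0, 0], [0, 0, 0], [0, 0, 0]])

```text
t: 14.55
eef_pos: [529.4, 69.5, 158.5]
tcp_rot: [-3.136, -0.192, -0.0]
contact_force: [0.4, 0.7, 0.2]
gripper_width: 34.2
```

```bash
python3 st.py; python3 fitdoor.py; python3 look.py 528.8 69.5 -83 15 -2 pics/l5.png
```

```text
14.55 [529.38  69.45 158.53] [-3.1357e+00 -1.9180e-01 -1.0000e-04] [0.41 0.73 0.15] [ 0.041 -0.016 -0.013]
[529.37617106  69.42714987 158.53590649] [-0.90621475 -0.4794743   0.70049853] 14.6
[-0.48  0.88] [ 0.66  0.67  0.77  0.49  0.17  0.2  -0.09  0.18  0.24 -0.18 -0.12  0.03]
[ 1. -0.] [-0.78 -1.03 -1.01 -1.   -0.93 -0.86 -0.06  0.08]
d x,y,yaw [ 0.55  0.96 -1.38] rms 0.31344063478189005
socket [604.6  77.7]
```

View pics/l5.png

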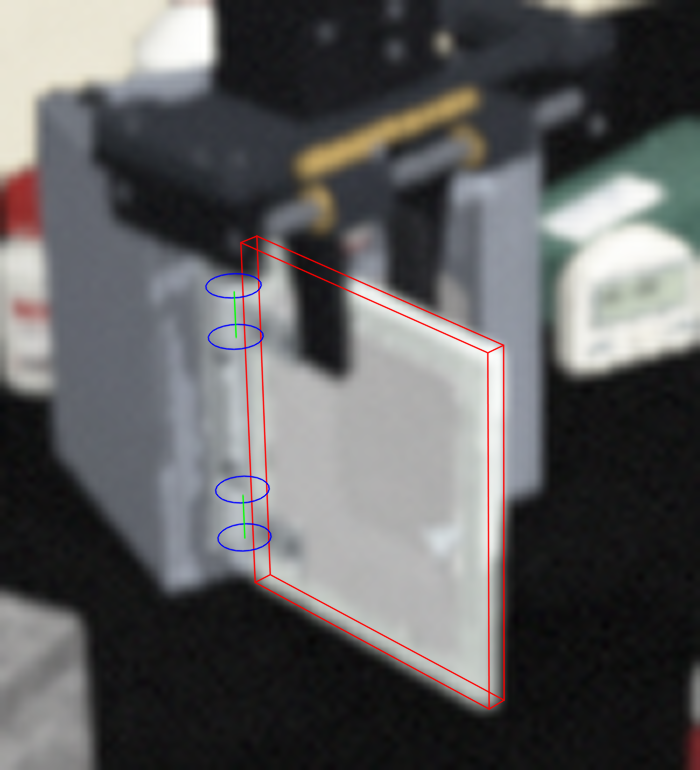

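Request:
drive_tool(claw=[0.5, 0.4, 0.3, 0.3, 0.3, 0.3], delta_pos=[[0, 0, 0], [0, 0, 0], [0, 0, 0.2], [0, 0, 0.6], [0, 0, 1.2], [0, 0, 1.8]], rot=[[0, 0, 0], [0, 0, 0], [0, 0, 0], [0, 0, 0], [0, 0, 0], [0, 0, 0]])

```text
t: 15.25
eef_pos: [529.1, 69.4, 249.9]
tcp_rot: [-3.136, -0.192, 0.001]
contact_force: [-0.7, 0.1, 0.1]
gripper_width: 60.5
```

```bash
python3 st.py;  python3 - <<'E'
from rig import r
from h import *
g=r.grab_frame("scene")
crop(g,220,120,340,280,5,"pics/s6.png")
H=np.array([604.5,78.6])
def pos(psi,c,rho=105):
    a=np.radians(psi);y=np.array([-np.sin(a),np.cos(a)]);x=np.array([np.cos(a),np.sin(a)])
    return H-rho*y-(19+c)*x
print(pos(-83,30),pos(-83,5))
E
```

```text
15.25 [529.08  69.45 249.93] [-3.1357e+00 -1.9180e-01  7.0000e-04] [-0.66  0.06  0.09] [-0.004  0.01   0.075]
[494.31105625 114.43848037] [497.35778984  89.62482658]
```

View pics/s6.png

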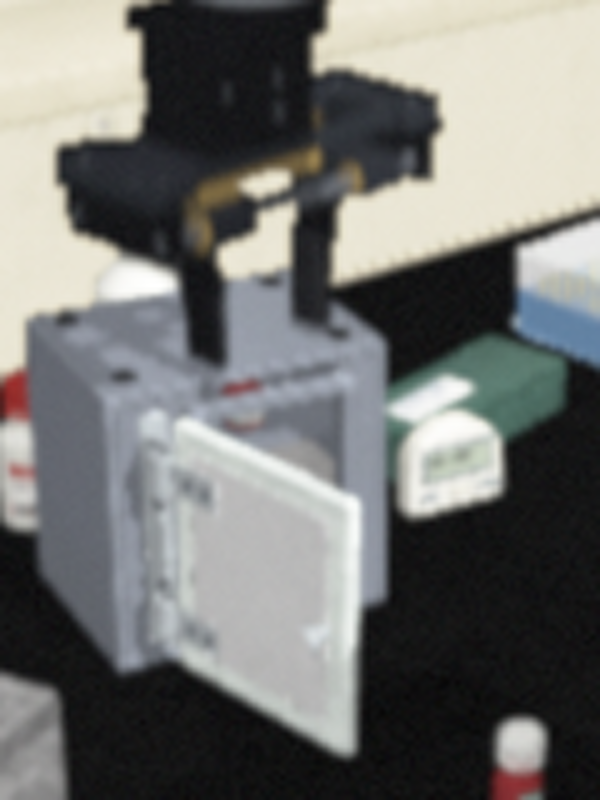

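Request:
drive_tool(claw=[1, 1, 1, 1, 1, 1, 1, 1], delta_pos=[[-0.35, 0.45, 0], [-0.7, 0.9, 0], [-0.7, 0.9, 0], [-0.7, 0.9, 0], [-0.7, 0.9, 0], [-0.7, 0.9, 0], [-0.7, 0.9, 0], [-0.7, 0.9, 0]], rot=[[0, 0, 0], [0, 0, 0], [0, 0, 0], [0, 0, 0], [0, 0, 0], [0, 0, 0], [0, 0, 0], [0, 0, 0]], force=20)

```text
t: 16.1
eef_pos: [494.6, 114.0, 248.4]
tcp_rot: [3.136, 0.191, -0.001]
contact_force: [-0.2, 0.4, 0.4]
gripper_width: 5.3
```

Request:
drive_tool(claw=[1, 1, 1, 1, 1, 1, 1], delta_pos=[[0, 0, -0.4], [0, 0, -0.9], [0, 0, -1.4], [0, 0, -1.8], [0, 0, -2.06], [0, 0, -2.06], [0, 0, -2.06]], rot=[[0, 0, 0], [0, 0, 0], [0, 0, 0], [0, 0, 0], [0, 0, 0], [0, 0, 0], [0, 0, 0]])

```text
t: 16.8
eef_pos: [494.8, 114.4, 146.1]
tcp_rot: [-3.136, -0.191, -0.001]
contact_force: [-0.5, -0.2, -0.1]
gripper_width: 0.3
```

```bash
python3 st.py;  python3 - <<'E'
from rig import r
from h import *
g=r.grab_frame("scene");t=r.read_state()["eef_pos"]
crop(g,220,120,340,280,5,"pics/s7.png")
H=np.array([604.5,78.6])
def pos(psi,c,rho=105):
    a=np.radians(psi);y=np.array([-np.sin(a),np.cos(a)]);x=np.array([np.cos(a),np.sin(a)])
    return H-rho*y-(19+c)*x
print("to contact",(pos(-83,0)-t[:2])/50)
b=pos(-83,0);k=0
for p in np.arange(-83,-8,2.4):
    if k%8==0: b=pos(p,0);print('--',p)
    k+=1
    print(k,round(p+2.4,1),((pos(p+2.4,0)-b)/50).round(3), round((p+2.4-(-83+2.4*8*((k-1)//8)))/6,2))
E
```

```text
16.8 [494.79 114.39 146.08] [-3.1357e+00 -1.9150e-01 -7.0000e-04] [-0.46 -0.24 -0.05] [ 0.055 -0.006 -0.016]
to contact [ 0.05483326 -0.59595178]
-- -83.0
1 -80.6 [-0.003 -0.089] 0.4
2 -78.2 [-0.003 -0.179] 0.8
3 -75.8 [ 0.002 -0.268] 1.2
4 -73.4 [ 0.01  -0.357] 1.6
5 -71.0 [ 0.021 -0.446] 2.0
6 -68.6 [ 0.037 -0.534] 2.4
7 -66.2 [ 0.056 -0.621] 2.8
8 -63.8 [ 0.079 -0.707] 3.2
-- -63.799999999999955
9 -61.4 [ 0.026 -0.085] 0.4
10 -59.0 [ 0.056 -0.17 ] 0.8
11 -56.6 [ 0.09  -0.253] 1.2
12 -54.2 [ 0.126 -0.334] 1.6
13 -51.8 [ 0.167 -0.414] 2.0
14 -49.4 [ 0.21  -0.492] 2.4
15 -47.0 [ 0.257 -0.568] 2.8
16 -44.6 [ 0.307 -0.642] 3.2
-- -44.59999999999991
17 -42.2 [ 0.053 -0.072] 0.4
18 -39.8 [ 0.109 -0.142] 0.8
19 -37.4 [ 0.168 -0.209] 1.2
20 -35.0 [ 0.229 -0.274] 1.6
21 -32.6 [ 0.294 -0.336] 2.0
22 -30.2 [ 0.36  -0.395] 2.4
23 -27.8 [ 0.43  -0.452] 2.8
24 -25.4 [ 0.501 -0.506] 3.2
-- -25.399999999999864
25 -23.0 [ 0.074 -0.051] 0.4
26 -20.6 [ 0.149 -0.098] 0.8
27 -18.2 [ 0.227 -0.142] 1.2
28 -15.8 [ 0.307 -0.183] 1.6
29 -13.4 [ 0.388 -0.221] 2.0
30 -11.0 [ 0.47  -0.255] 2.4
31 -8.6 [ 0.554 -0.286] 2.8
32 -6.2 [ 0.639 -0.313] 3.2
```

View pics/s7.png

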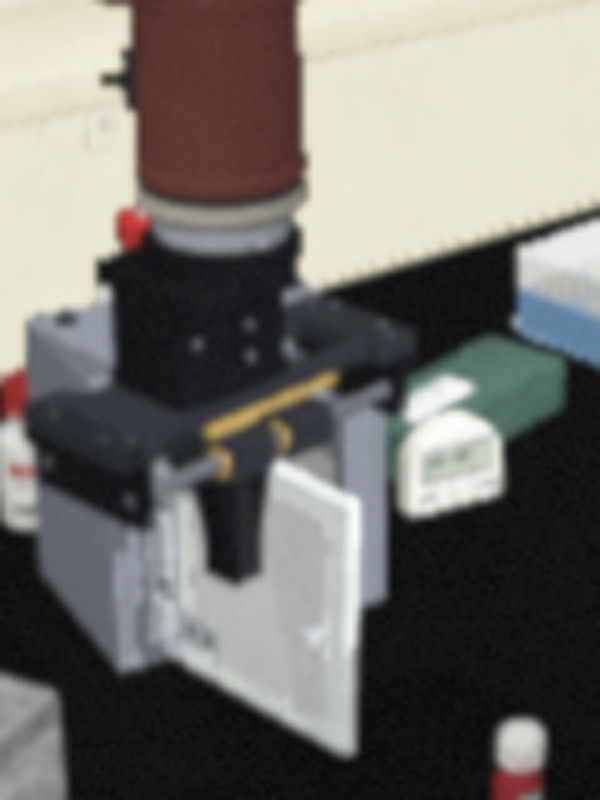

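Fingers shut and in front of the door face; approach to contact.

Request:
drive_tool(claw=[1, 1, 1, 1, 1, 1, 1, 1], delta_pos=[[0.02, -0.15, 0], [0.04, -0.3, 0], [0.05, -0.4, 0], [0.05, -0.46, 0], [0.05, -0.52, 0], [0.05, -0.56, 0], [0.055, -0.6, 0], [0.055, -0.6, 0]], rot=[[0, 0, 0], [0, 0, 0], [0, 0, 0], [0, 0, 0], [0, 0, 0], [0, 0, 0], [0, 0, 0], [0, 0, 0]])

```text
t: 17.65
eef_pos: [497.1, 84.3, 145.5]
tcp_rot: [3.136, 0.192, -0.0]
contact_force: [0.1, 0.1, 0.4]
gripper_width: 0.5
```

Request:
drive_tool(claw=[1, 1, 1, 1, 1, 1, 1, 1], delta_pos=[[-0.003, -0.089, 0], [-0.003, -0.179, 0], [0.002, -0.268, 0], [0.01, -0.357, 0], [0.021, -0.446, 0], [0.037, -0.534, 0], [0.056, -0.621, 0], [0.079, -0.707, 0]], rot=[[0, 0, 0.4], [0, 0, 0.8], [0, 0, 1.2], [0, 0, 1.6], [0, 0, 2.0], [0, 0, 2.4], [0, 0, 2.8], [0, 0, 3.2]])

```text
t: 18.45
eef_pos: [501.0, 49.1, 145.5]
tcp_rot: [-3.059, -0.715, 0.0]
contact_force: [0.7, 0.1, -0.3]
gripper_width: 0.0
```

```bash
python3 st.py;  python3 - <<'E'
from rig import r
from h import *
g=r.grab_frame("scene")
crop(g,220,120,340,280,5,"pics/s8.png")
E
```

```text
18.45 [501.05  49.11 145.52] [-3.059e+00 -7.150e-01  1.000e-04] [ 0.65  0.1  -0.32] [0.003 0.009 0.045]
```

View pics/s8.png

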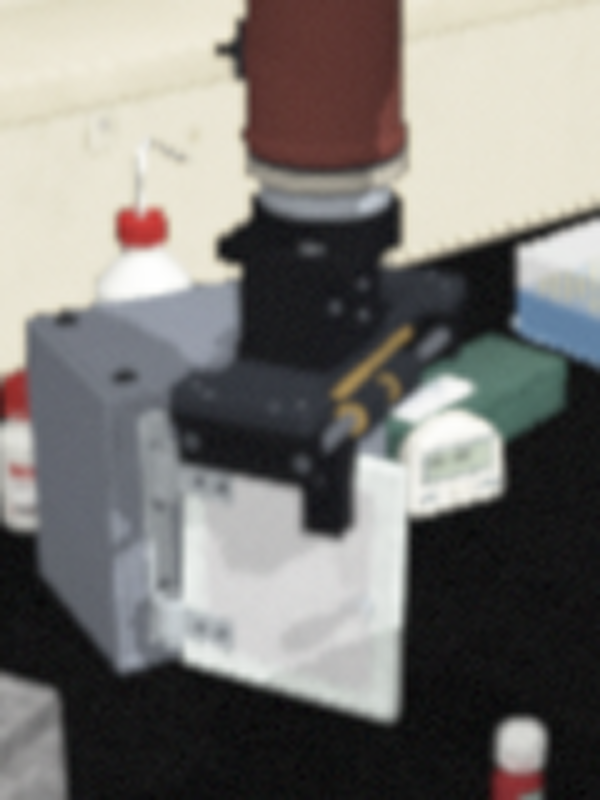

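Request:
drive_tool(claw=[1, 1, 1, 1, 1, 1, 1, 1], delta_pos=[[0.026, -0.085, 0], [0.056, -0.17, 0], [0.09, -0.253, 0], [0.126, -0.334, 0], [0.167, -0.414, 0], [0.21, -0.492, 0], [0.257, -0.568, 0], [0.307, -0.642, 0]], rot=[[0, 0, 0.4], [0, 0, 0.8], [0, 0, 1.2], [0, 0, 1.6], [0, 0, 2.0], [0, 0, 2.4], [0, 0, 2.8], [0, 0, 3.2]])

```text
t: 19.3
eef_pos: [516.4, 17.1, 145.5]
tcp_rot: [-2.897, -1.214, 0.0]
contact_force: [0.2, -1.4, -0.4]
gripper_width: 0.3
```

Request:
drive_tool(claw=[1, 1, 1, 1, 1, 1, 1, 1], delta_pos=[[0.053, -0.072, 0], [0.109, -0.142, 0], [0.168, -0.209, 0], [0.229, -0.274, 0], [0.294, -0.336, 0], [0.36, -0.395, 0], [0.43, -0.452, 0], [0.501, -0.506, 0]], rot=[[0, 0, 0.4], [0, 0, 0.8], [0, 0, 1.2], [0, 0, 1.6], [0, 0, 2.0], [0, 0, 2.4], [0, 0, 2.8], [0, 0, 3.2]])

```text
t: 20.1
eef_pos: [541.5, -8.2, 145.4]
tcp_rot: [-2.654, -1.68, 0.0]
contact_force: [0.3, -0.1, 0.8]
gripper_width: 0.6
```

```bash
python3 st.py;  python3 - <<'E'
from rig import r
from h import *
g=r.grab_frame("scene")
crop(g,220,120,340,280,5,"pics/s9.png")
E
```

```text
20.1 [541.53  -8.15 145.44] [-2.6544e+00 -1.6800e+00  2.0000e-04] [ 0.32 -0.13  0.8 ] [-0.062 -0.011 -0.011]
```

View pics/s9.png

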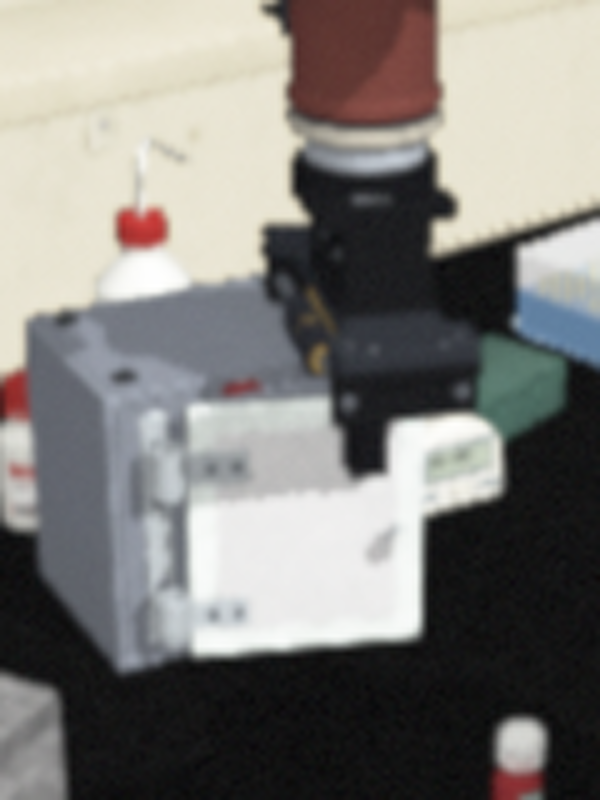

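Request:
drive_tool(claw=[1, 1, 1, 1, 1, 1], delta_pos=[[0.074, -0.051, 0], [0.149, -0.098, 0], [0.227, -0.142, 0], [0.307, -0.183, 0], [0.388, -0.221, 0], [0.388, -0.221, 0]], rot=[[0, 0, 0.4], [0, 0, 0.8], [0, 0, 1.2], [0, 0, 1.6], [0, 0, 2.0], [0, 0, 2.0]])

```text
t: 20.75
eef_pos: [561.1, -19.3, 145.5]
tcp_rot: [2.466, 1.946, 0.0]
contact_force: [0.3, -0.6, -0.1]
gripper_width: -0.1
```

```bash
python3 st.py;  python3 look.py 591 5.5 -11 15 -2 pics/l9.png
```

```text
20.75 [561.11 -19.32 145.48] [2.4664e+00 1.9459e+00 1.0000e-04] [ 0.25 -0.59 -0.06] [-0.048 -0.057 -0.008]
```

View pics/l9.png

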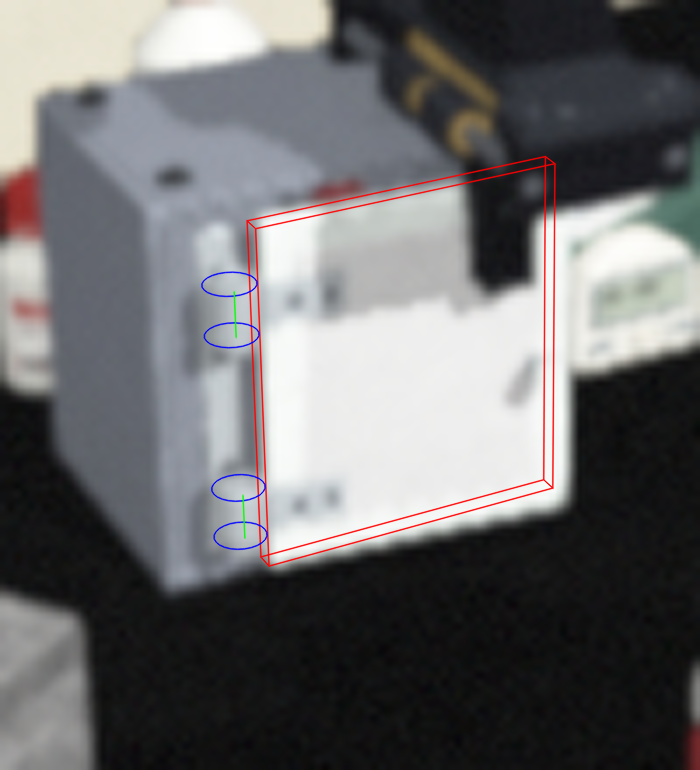

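Request:
drive_tool(claw=[1, 1, 1, 1, 1], delta_pos=[[0.05, -0.018, 0], [0.1, -0.035, 0], [0.15, -0.05, 0], [0.18, -0.06, 0], [0.18, -0.06, 0]], rot=[[0, 0, 0.2], [0, 0, 0.4], [0, 0, 0.5], [0, 0, 0.5], [0, 0, 0.5]])

```text
t: 21.3
eef_pos: [570.1, -22.4, 145.6]
tcp_rot: [2.414, 2.01, 0.0]
contact_force: [0.4, 0.4, -0.2]
gripper_width: 0.9
```

```bash
python3 st.py;  python3 look.py 591 5.5 -10.45 15 -2 pics/l10.png
```

```text
21.3 [570.08 -22.43 145.56] [2.4140e+00 2.0105e+00 1.0000e-04] [ 0.37  0.38 -0.21] [ 0.023 -0.038 -0.01 ]
```

View pics/l10.png

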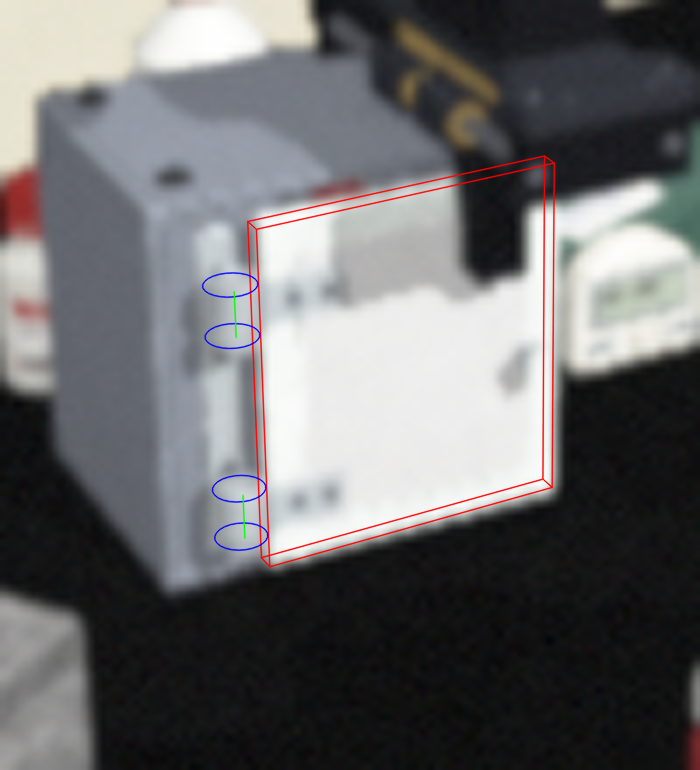

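Request:
drive_tool(claw=[1, 1, 1, 1], delta_pos=[[0.02, -0.004, 0], [0.04, -0.008, 0], [0.05, -0.01, 0], [0.05, -0.01, 0]], rot=[[0, 0, 0], [0, 0, 0], [0, 0, 0], [0, 0, 0]])

```text
t: 21.75
eef_pos: [570.7, -22.6, 145.3]
tcp_rot: [-2.411, -2.009, 0.004]
contact_force: [-9.2, 1.3, 5.1]
gripper_width: 0.6
```

```bash
python3 st.py
```

```text
21.75 [570.73 -22.56 145.33] [-2.4112 -2.0092  0.0044] [-9.16  1.34  5.1 ] [ 0.092  1.042 -0.041]
```

Request:
drive_tool(claw=[1, 1, 1], delta_pos=[[0.01, -0.002, 0], [0.03, -0.006, 0], [0.03, -0.006, 0]], rot=[[0, 0, 0], [0, 0, 0], [0, 0, 0]])

```text
t: 22.05
eef_pos: [570.9, -22.6, 145.3]
tcp_rot: [-2.409, -2.008, 0.008]
contact_force: [-14.3, 1.3, 9.0]
gripper_width: 0.5
```

```bash
python3 st.py;  python3 look.py 591 5.5 -10.45 15 -2 pics/l11.png
```

```text
22.05 [570.86 -22.59 145.26] [-2.4091 -2.0077  0.008 ] [-14.26   1.33   9.05] [ 0.188  1.894 -0.029]
```

View pics/l11.png

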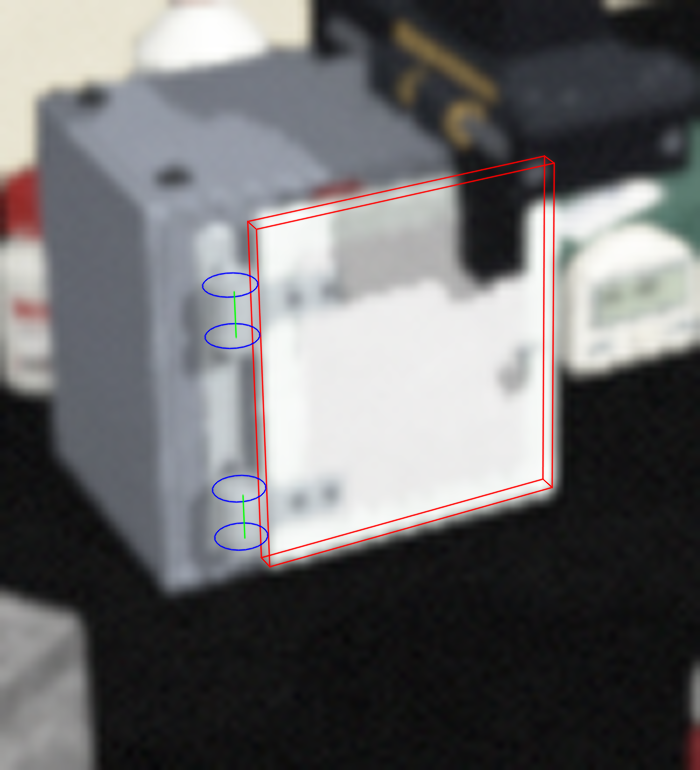

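Request:
drive_tool(claw=[1, 1, 1, 1, 1, 1, 1], delta_pos=[[-0.06, 0.01, 0], [-0.2, 0.04, 0], [-0.5, 0.09, 0], [-0.9, 0.16, 0], [-1.3, 0.24, 0.3], [-1.6, 0.3, 0.9], [-1.6, 0.3, 1.6]], rot=[[0, 0, 0], [0, 0, 0], [0, 0, 0], [0, 0, 0], [0, 0, 0], [0, 0, 0], [0, 0, 0]])

```text
t: 22.8
eef_pos: [491.1, -7.5, 224.8]
tcp_rot: [-2.411, -2.009, 0.004]
contact_force: [1.2, 0.7, 0.0]
gripper_width: 0.3
```

Request:
drive_tool(claw=[1, 1, 1, 1, 1], delta_pos=[[-0.5, -0.6, 0.6], [-1.0, -1.2, 1.0], [-1.4, -2.0, 1.4], [-1.4, -2.8, 1.6], [-1.4, -2.8, 1.6]], rot=[[0, 0, 0], [0, 0, 0], [0, 0, 0], [0, 0, 0], [0, 0, 0]])

```text
t: 23.3
eef_pos: [424.0, -152.4, 307.9]
tcp_rot: [2.414, 2.001, 0.001]
contact_force: [0.5, 0.6, 0.0]
gripper_width: 0.5
```

```bash
python3 st.py;  python3 look.py 591 5.5 -10.45 15 -2 pics/l12.png
python3 - <<'E'
from rig import r
from h import *
for n in ("scene","top"):
    f=r.grab_frame(n);cv2.imwrite(f"pics/end_{n}.png",f["image"][:,:,::-1])
    if n=="top": crop(f,220,140,340,260,6,"pics/t12.png")
E
```

```text
23.3 [ 424.01 -152.36  307.9 ] [2.4141e+00 2.0010e+00 1.0000e-03] [0.52 0.64 0.04] [ 0.013 -0.146  0.051]
```

View pics/l12.png

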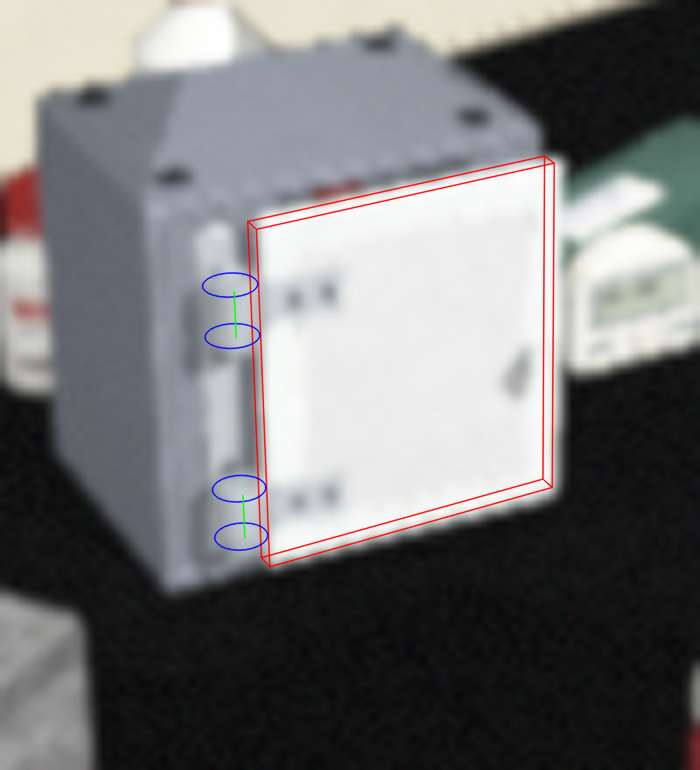

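View pics/t12.png

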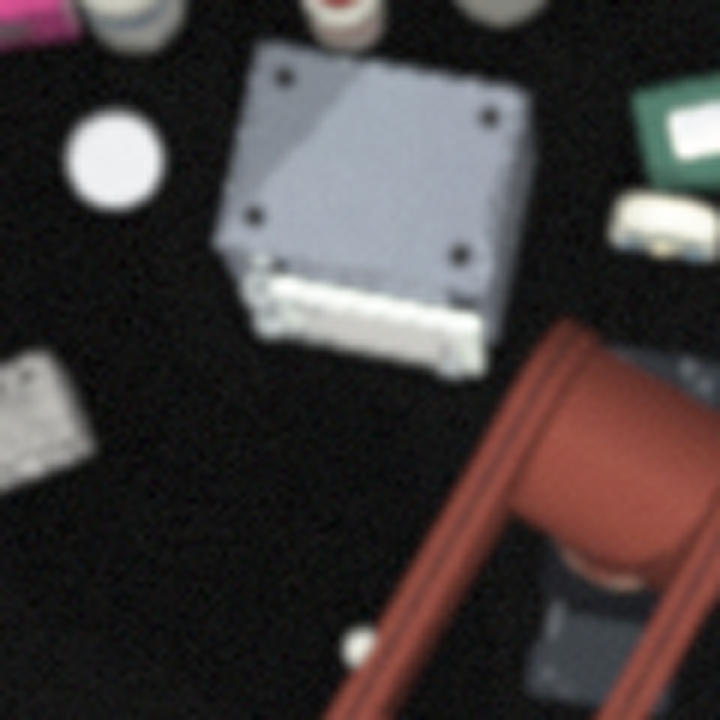

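```bash
cat > fit2.py <<'E'
from rig import r
from h import *
from scipy.optimize import least_squares
g=r.grab_frame("scene");print(r.read_state()["t"])
b=cv2.cvtColor(g["image"],cv2.COLOR_RGB2GRAY).astype(np.float32)
B=np.array([.32,.39])
def cross(p,n):
    u=np.arange(-4,4.01,.1);q=(p+u[:,None]*n).astype(np.float32)
    val=cv2.remap(b,q[:,0][None],q[:,1][None],1)[0];d=np.gradient(val);i=np.argmin(d);w=np.minimum(d,0)*(abs(u-u[i])<1.2)
    return (u*w).sum()/w.sum()
def P(H,yaw,p): return proj(g,R.from_euler('z',yaw).apply(p)+[H[0],H[1],15])+B
Y=np.linspace(-135,-30,12);Z=np.linspace(8,70,8)
def L(v): return [P(v[:2],v[2],np.c_[0*Y-4,Y,0*Y]),P(v[:2],v[2],np.c_[0*Z-4,0*Z-140,Z])]
v0=np.array([604,79,np.radians(-13)]);L0=L(v0);ms=[]
for l in L0:
    d=l[-1]-l[0];n=np.array([-d[1],d[0]])/np.hypot(*d)
    if n@[.5,1]<0:n=-n
    ms.append((n,np.array([cross(p,n) for p in l])));print(n.round(2),ms[-1][1].round(2))
o=least_squares(lambda v:np.concatenate([(l-l0)@n-m for l,l0,(n,m) in zip(L(v),L0,ms)]+[(v[:2]-v0[:2])*.1]),v0,x_scale=[1,1,.01],loss='soft_l1',f_scale=.3)
print(o.x[:2],np.degrees(o.x[2]))
E
python3 fit2.py
```

```text
23.5
[0.25 0.97] [ 0.11  0.42  0.59 -0.13  0.4   0.17  0.43  0.06  0.25  0.26  0.14 -0.11]
[1.   0.01] [-0.33  0.22 -0.37 -0.1   0.02 -0.23 -0.34 -0.39]
[604.21313779  80.55319623] -13.708657071980184
```

Run:
```python
import cv2
a=cv2.imread("pics/top0.png");b=cv2.imread("pics/end_top.png")
d=cv2.absdiff(a,b);print(d[155:185,228:252].max(),d[165:190,318:345].max(),d[240:256,272:283].max())
```

```text
18 15 133
```

View pics/end_scene.png

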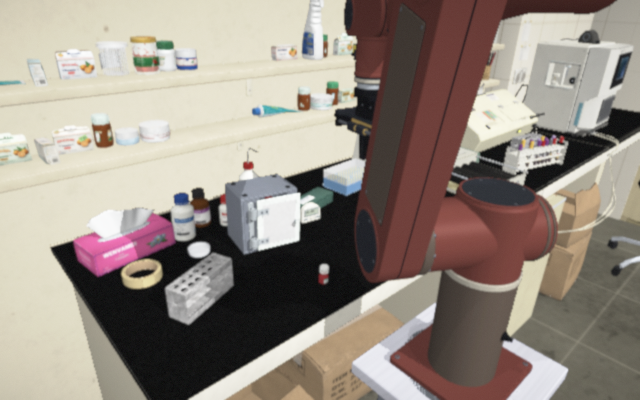

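Run:
```python
from rig import r
from h import *
f=r.grab_frame("top");print(r.read_state()["t"])
b=cv2.cvtColor(f["image"],cv2.COLOR_RGB2GRAY).astype(np.float32)
crop(f,255,170,310,205,14,"pics/t13.png")
def edge(p,q,sgn,N=20):
    p,q=np.array(p),np.array(q);d=(q-p)/np.hypot(*(q-p));n=np.array([-d[1],d[0]])
    pts=[]
    for t in np.linspace(0,1,N):
        c=p+(q-p)*t;u=np.arange(-2.5,2.51,.1);s=(c+u[:,None]*n).astype(np.float32)
        v=cv2.remap(b,s[:,0][None],s[:,1][None],1)[0];g=np.gradient(v)*sgn;i=np.argmax(g);w=np.maximum(g,0)*(abs(u-u[i])<1)
        pts.append(c+(u*w).sum()/w.sum()*n)
    pts=np.array(pts);k=np.polyfit(pts[:,0],pts[:,1],1);res=pts[:,1]-np.polyval(k,pts[:,0])
    ok=abs(res)<.5;k=np.polyfit(pts[ok,0],pts[ok,1],1);return k,pts[ok],res.std()
def s(x,y): return ((x+.5)/6-.5+220,(y+.5)/6-.5+140)
for n,z,p,q,sg in (("cab back",170,s(268,45),s(520,90),1),("door top back",165,s(285,279),s(475,316),1),("door bottom/front",15,s(285,339),s(440,370),-1)):
    k,pts,rs=edge(p,q,sg)
    x=np.array([pts[0,0],pts[-1,0]]);A,Bp=[at(f,(u,np.polyval(k,u)),z) for u in x]
    D=A-Bp;print(n,k.round(3),rs.round(2),"yaw",np.degrees(np.arctan2(-D[0],D[1])).round(2))
```

```text
23.55
cab back [ 0.182 98.398] 0.35 yaw -11.0
door top back [  0.2   132.291] 0.17 yaw -11.82
door bottom/front [  0.213 138.61 ] 0.4 yaw -12.51
```

View pics/t13.png

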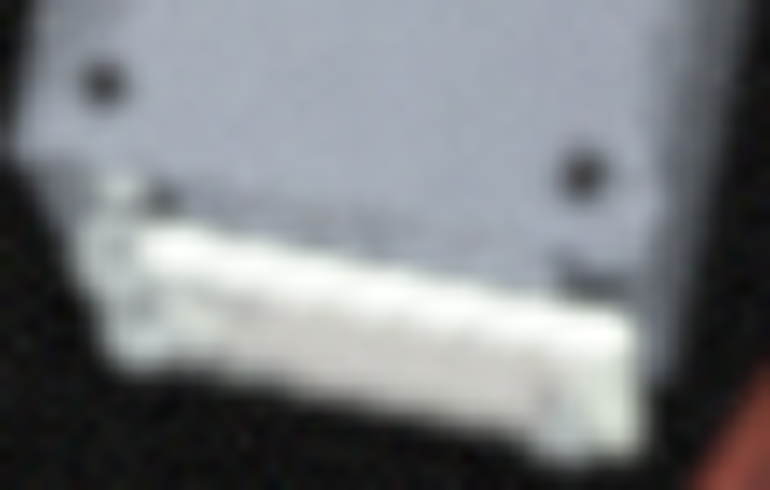

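```bash
python3 -c "
from rig import r;print(r.finish_job())"
```

```text
the job is handed in; nothing more can be done
None
```

The door is hung on both pins and shut, and I handed the job in at about 23.6 s; no verdict was reported.

**Hanging:** I lifted the white door from its stand and left the blue look-alike alone. I lowered it about 72° open and first met the pins with about 3 N. After I moved it about 2 mm in x and 1.5 mm in -y, the force cleared. It then slid down freely and sat with the gripper at about 159 mm, where it was expected. I let go, and the next picture showed it hanging open and upright by itself.

**Shutting:** I pushed it shut with closed fingers until it met a firm stop. The force sensor read about 14 N sideways and 9 N upward there (about 17 N in all, against the 30 N limit on the cabinet). I then backed off well clear.

**Last checks:**
- **Angle:** the two views disagreed. The top view puts the door 1 to 1.5° from parallel with the cabinet. The scene-view fit gave about 3°, possibly because slight sag of the door on its pins looks like opening in that view. Both are inside the 5.7° allowed.
- **Bystanders:** the petri dish and timer are unchanged in the top picture. The vial was partly behind the arm there, so that comparison was no use, but it stands at the same place in the scene view.
- **Robot:** force readings were back to about zero and the gripper was touching nothing.

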